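# Load a bottle into the exposure chamber with its lamp isolated

### The arm

A 7-joint arm with a two-finger parallel gripper is mounted at the origin on a cart in front of the work surface, level with it; the furniture and walls round the work are solid. World frame = base frame: x ahead of the robot, y to its left, z up, the work surface at z = 0. Lengths are in m, angles in rad, forces in N, time in s.
With the tool pointing down it reaches from about 0.4 to 0.85 m from the base axis. Payload 10.4 kg.
Tool frame: the origin (TCP) lies midway between the tips of the shut fingers; the grasp point (between the pads) lies 19 mm behind it; z points along the fingers, y is the line along which they close (so a half turn about z gives the same grasp; the last joint's range is limited). The gripper opens to 85 mm and grips with 20 to 120 N. Pads are 22 mm wide; open, the fingers measure 114 mm over their backs; the gripper's body (76 mm by 85 mm) begins 54 mm behind the grasp point. The pads swing forward as they close: fully open they stand 13 mm farther back than shut.
Start: joints at [1.3, 0.332, -0.065, 1.46, 0.022, 1.35, -0.088], TCP at [0.153, -0.606, 0.201] pointing down, gripper open.
Joint ranges: [-2.6, 2.6], [-0.5, 2.12], [-1.47, 1.34], [0.16, 2.42], [-1.27, 4.41], [0.06, 2.06], [-2.6, 2.6]. Speed limits (rad/s): [2.22, 2.22, 2.79, 2.79, 3.14, 3.14, 3.14].

### API

Orientations are given as a unit quaternion [x, y, z, w].
In Python, from workcell import get_obs, camera, camera_params, hand_in gives the robot as it stands.
- The arm moves only by the tool carry_out, never from a script. Its argument "commands" is a list that holds one entry, the list of rows, each a list of 6 numbers: the shift along the tool's x, y, z in units of 40 mm (1.0 is 40 mm), then the turn, a rotation vector about the tool's x, y, z in units of 6 degrees (1.0 is 6 degrees). In form: [[[x, y, z, ax, ay, az], ...]]. A call has 1 to 20 rows; each row shifts and turns the commanded pose from where the row before left it, along the tool's axes as they then stand; what a row does not reach is not made up. A row lasts 1/12 s, in which the tool goes at most 41.7 mm and 7.16 degrees, less where a joint would pass 70% of its speed; a pose out of reach is approached as far as the arm can. A call is refused whole if a number of a shift passes 1 or a number of a turn 1, either way. A call with a gripper value outside its range is refused whole. "hand" is the closure, from -1 (fully open) to 1 (shut), set as the call begins (left out, the last holds). The fingers move at their own pace and stop on an object; "force" is the grip in N (left out, the last holds). Time passes only in rows, so rows that do not move let the fingers close. It gives the time, the measured TCP pose, the force, the opening and the grip force at its end, in the units of the state.
- get_obs(): the state, without advancing time (a new reading comes with each control period).
- camera(name): name is "side" or "top" or "wrist"; returns the picture (480x640x3 uint8, red, green, blue); there is no depth.
- camera_params(name): a dict with "mtx" (3x3 intrinsics, pixels), "R" (3x3) and "t" (3): a world point X has camera coordinates R X + t. Camera axes: x right, y down, z forward; pixel columns grow to the right and rows downward; lengths in m; the calibration is good to about 2 mm. A picture is of the moment at which its call begins: read the wrist's pose just before it. camera_params takes no time and is no camera call; for the wrist camera it gives the pose at the moment of the call.
- hand_in(): hands the job in; it is judged then, once.
The state is a dict: "clock": time; "joint_pos": joint angles; "joint_velocities": joint speeds; "tau": joint torques, N m; "position": TCP position; "ee_rot": TCP orientation; "ft_force": force on the tool from outside, world axes, zero at the start; "torque": the same for the moment, N m; "grip_width": opening from 0.0 (shut) to 1.0 (fully open); "grasp_force": force on a finger pad.
Only numpy, scipy, OpenCV 4.12 (cv2) and the standard library are available. Lean on these libraries where they do the work, as an engineer would, in place of code of your own. Each camera call takes 0.05 s, during which the arm holds its last target. There are 200 camera calls.

### The job

Throw the isolator's toggle under the hood over to off (right, towards the ring mark), then pull the chamber's stiff gate 90 mm towards you, so that its rear edge stands over the divider and only the far well is open. Lower the tallest of the three dropper bottles into the far well, standing upright and not dropped, let go of it, push the gate fully shut, and only then throw the toggle back on (left, towards the bar mark). The gate must never be open with the toggle on, nor uncover the near well, and the other two bottles stay standing where they are.

Things in the scene. Friction and masses are not known exactly. Their poses are not given: they have to be found in the camera images.
- isolator: fixed grey box 130 mm wide (y), origin under it; x away from the robot at yaw 0, y left, z up. Front face slopes: passes point lever_pivot, outward normal n = (-0.643, 0, 0.766) in its frame (40 deg from vertical). A hood plate covers all behind x = -50 mm, underside z = 235 mm; rear wall at x = 34 mm, sides open. The lever is reached with the tool tilted forward 35 to 50 deg
- lever_pivot (a point): pivot of the toggle, on the centre of the sloped face; in the isolator's frame at (-10, 0, 85) mm
- lever_tip (a point): free end of the toggle, 75 mm from the pivot: 12 mm steel rod, black 16 mm round grip over its last 34 mm. It swings left-right in the plane of the face normal n and the isolator's y axis, 0.55 rad either side of n
- isolator_lever (a joint): toggle angle (rad): 0 = off, leaning right (-y, beside a raised ring on the face); 1.10 = on, leaning left (+y, beside a raised bar); 0.55 = along n. It goes over centre: past 0.55 it falls to the other end by itself and stays there; throwing it takes up to about 0.1 Nm (2 N at 50 mm from the pivot). It starts on
- chamber: fixed white open-topped box 170 x 141 mm, origin under its centre; x away from the robot at yaw 0, y left. Walls up to z = 100 mm, floors z = 12 mm. Far well inside x -3..71, y -58..58 mm; divider x -19..-3; near well x -71..-19, with a stored vial. Rails 6 mm wide along both sides (y +-70 mm) up to z = 109 mm
- far_well (a point): centre of the far well's floor; in the chamber's frame at (34, 0, 12) mm
- gate_handle (a point): centre of the gate's black handle bar; gate shut: (-60, 0, 144) mm in the chamber's frame. Bar along the chamber's y, 90 mm long, 14 mm thick in x and z, on two posts 68 mm apart; free height of 31 mm under it, above the gate plate (z = 106 mm)
- gate (a joint): gate opening (m): 0 = shut, grows as it slides to the chamber's -x (to the robot), stop at 0.130. Aluminium plate 162 x 124 x 5 mm, top z = 106 mm. Stiff: friction about 6 N; stays where left. At 0.090 its rear edge is over the divider's middle
- tall_bottle_centre (a point): centre (42 mm up) of the tallest dropper bottle: 84 mm high, amber, 45 g (30% less to 40% more), round body 32 mm across, straight up to 44 mm, shoulder to 56 mm, black cap with a 20 mm round skirt from 56 to 69 mm up and a 12 mm nozzle above. The well is deeper than the body is tall, so carry it by the cap's skirt
- mid_bottle_centre (a point): centre (37 mm up) of the like bottle of 74 mm height, 30 mm across: to be left alone
- short_bottle_centre (a point): centre (33 mm up) of the shortest bottle, white, 67 mm high, 28 mm across: to be left alone
Not all that is in view belongs to the job. Leave any red or turquoise look-alike of the part that bears tall_bottle_centre alone.

How it is judged:
By the outcome, as a careful person would: the job done as asked, in the order asked, and still so for the second after the job is handed in, with the robot touching nothing.
It also fails if it takes over 72 s, if anything falls off the work surface, if the arm or the gripper's body presses on something with over 40 N, if the wrist force passes 120 N, or if a joint passes its speed limit or range.

## Working session

There is one attempt and no reset: what is moved stays moved. The work goes in short steps, Python scripts to look and compute and a tool call to move; the robot and the scene stay as the last step left them, time stands still between calls to the robot, and variables do not carry over. Pictures are saved under pics/ and viewed, at most 10 in all, crops included, and the job is handed in when it is done.

Besides the shell and the picture viewer there is one more tool, called after "Call:" as name(argument=value, ...), one argument or row to a line, values as JSON. carry_out: Moves the arm, as the interface text tells. Its arguments: {"type":"object","properties":{"commands":{"type":"array"},"hand":{"type":"number"},"force":{"type":"number"}},"required":["commands"]}

```bash
ls; mkdir -p pics
python3 - <<'E'
from workcell import *
import cv2,json
o=get_obs();print({k:o[k] for k in("clock","position","ee_rot","grip_width")})
for n in("side","top","wrist"):
    p=camera_params(n);print(n,p)
    cv2.imwrite(f"pics/{n}0.png",camera(n)[:,:,::-1])
E
```

```text
pics
{'clock': 0.0, 'position': array([ 0.15321056, -0.60549914,  0.20040099]), 'ee_rot': array([ 9.92331718e-01,  1.23601160e-01, -1.10848218e-04, -7.09438193e-04]), 'grip_width': 0.9973292508633396}
side {'mtx': array([[435.5709059 ,   0.        , 311.08083134],
       [  0.        , 435.5709059 , 237.68416666],
       [  0.        ,   0.        ,   1.        ]]), 'R': array([[-0.91618402, -0.40067894,  0.00795191],
       [-0.19212998,  0.42173417, -0.88612999],
       [ 0.35170003, -0.81338594, -0.46336854]]), 't': array([0.41293897, 0.20534906, 0.68226712])}
top {'mtx': array([[529.9728954 ,   0.        , 328.69073098],
       [  0.        , 529.9728954 , 233.83728791],
       [  0.        ,   0.        ,   1.        ]]), 'R': array([[-0.01392575, -0.9981533 , -0.05912746],
       [-0.98364672,  0.02429492, -0.17846254],
       [ 0.17956947,  0.05567531, -0.98216855]]), 't': array([-0.05154462,  0.52095501,  1.08828237])}
wrist {'mtx': array([[395.46380191,   0.        , 316.40488513],
       [  0.        , 395.46380191, 232.42611438],
       [  0.        ,   0.        ,   1.        ]]), 'R': array([[ 2.45577332e-01, -9.69376986e-01,  1.84048260e-04],
       [-9.34197528e-01, -2.36614443e-01,  2.66999222e-01],
       [-2.58779352e-01, -6.57408940e-02, -9.63696727e-01]]), 't': array([-0.62498856, -0.03516454,  0.37719011])}
```

View pics/top0.png

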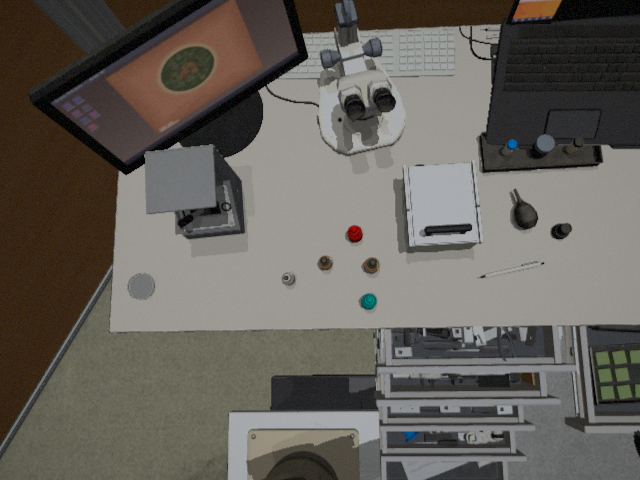

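View pics/side0.png

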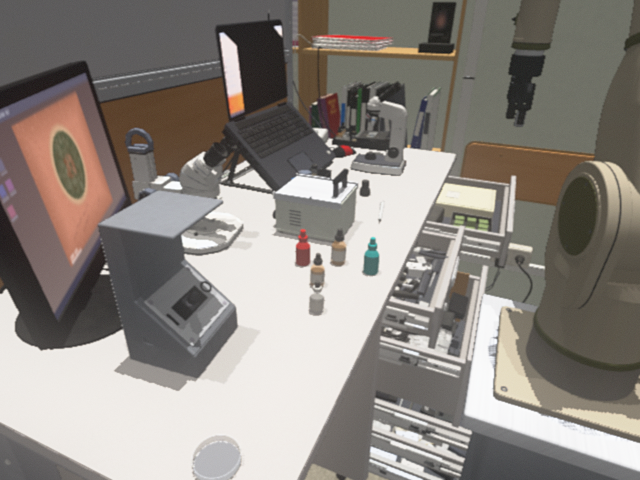

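The top view shows the isolator near (210,200) and the chamber near (442,205). The bottles are white (288,279), amber A (325,262), amber B (371,265), red (355,233) and turquoise (369,301). The candidates for the tall bottle are A and B, plus the look-alikes red and turquoise, which are ruled out. In the side view A is near (317,270) and B near (339,247). Next: close crops.

```bash
cat > h.py <<'E'
import numpy as np, cv2
from workcell import *
from scipy.spatial.transform import Rotation as Ro
def ray(p,uv):
    K,R,t=p["mtx"],p["R"],p["t"]; d=R.T@np.linalg.solve(K,[uv[0],uv[1],1.]); return -R.T@t,d/np.linalg.norm(d)
def onz(p,uv,z):
    c,d=ray(p,uv); return c+d*(z-c[2])/d[2]
def proj(p,X):
    x=p["mtx"]@(p["R"]@np.asarray(X,float)+p["t"]); return x[:2]/x[2]
def tri(p1,a,p2,b):
    c1,d1=ray(p1,a);c2,d2=ray(p2,b)
    s=np.linalg.lstsq(np.c_[d1,-d2],c2-c1,rcond=None)[0]
    A=c1+d1*s[0];B=c2+d2*s[1];return (A+B)/2,np.linalg.norm(A-B)
E
python3 - <<'E'
import cv2,numpy as np
t=cv2.imread("pics/top0.png");s=cv2.imread("pics/side0.png")
r=lambda im,x,y,w,h,W,H:cv2.resize(im[y:y+h,x:x+w],(W,H),interpolation=cv2.INTER_CUBIC)
a=r(t,140,140,110,110,400,400)      # isolator top
b=r(t,270,215,120,100,400,333)[:200] 
c=r(t,395,155,100,100,400,400)
d=r(s,290,220,100,100,400,400)
out=np.vstack([np.hstack([a,c])])
cv2.imwrite("pics/c1.png",out)
e=r(s,100,180,150,150,400,400)
cv2.imwrite("pics/c2.png",np.hstack([e,d]))
E
```

```text
(no output)
```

View pics/c1.png

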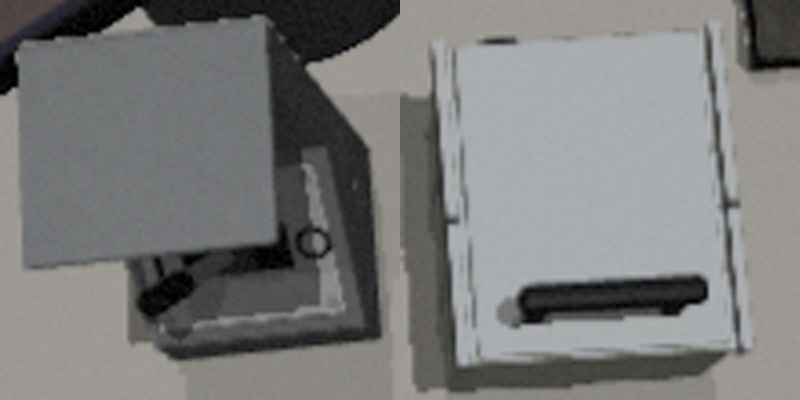

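View pics/c2.png

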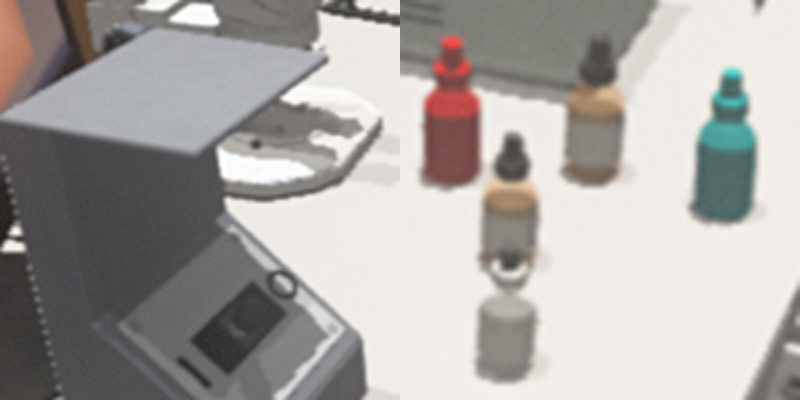

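The crops show the lever leaning left, with its grip at top pixel about (185,221). The ring is at (227,207). The chamber handle is at about (448,228). Amber B, at side pixel (339,245), is larger than amber A, so B is the tall one. I'll check that with numbers.

Run:
```python
from h import *
np.set_printoptions(precision=4,suppress=True)
T=camera_params("top");S=camera_params("side")
a=lambda x,y:(140+x*.275,140+y*.275)
c=lambda x,y:(395+x*.25,155+y*.25)
print("hood");H=[onz(T,a(*q),.239) for q in((20,45),(262,18),(278,243),(22,268))]
H=np.array(H);print(H)
def yawof(d):return np.arctan2(d[1],d[0])
f=(H[2]+H[3])/2; w=H[3]-H[2]; print("front mid",f,"w",np.linalg.norm(w),"yaw",np.degrees(yawof(w))-90, np.degrees(yawof(H[0]-H[3])),np.degrees(yawof(H[1]-H[2])),"depth",np.linalg.norm(H[0]-H[3]))
print("grip top pix ray", [onz(T,a(165,293),z) for z in(.12,.135)])
# chamber
C=np.array([onz(T,c(*q),.109) for q in((37,40),(312,22),(348,350),(62,365))]);print("cham",C,C.mean(0))
print("yaws",np.degrees(yawof(C[0]-C[3])),np.degrees(yawof(C[1]-C[2])),np.degrees(yawof(C[3]-C[2]))-90,np.degrees(yawof(C[0]-C[1]))-90, np.linalg.norm(C[0]-C[3]),np.linalg.norm(C[0]-C[1]))
print("handle ends",onz(T,c(120,297),.151),onz(T,c(307,287),.151))
# bottles tips tri: side crop scale .25 offset 290,220 (x-400)
s=lambda x,y:(290+x*.25,220+y*.25)
top=cv2.imread("pics/top0.png")
for n,tp,sp in(("A",(325,262),s(113,140)),("B",(371.5,264.5),s(200,45)),("Atip",(326,259.5),s(113,140)),("Btip",(372,262),s(200,45))):
    print(n,tri(T,tp,S,sp))
cv2.imwrite("pics/c3.png",np.hstack([cv2.resize(top[220:310,270:390],(480,360),interpolation=2),]))
print("base",onz(S,s(193,180),0),onz(S,s(109,262),0))
```

```text
hood
[[0.6467 0.2661 0.239 ]
 [0.6567 0.141  0.239 ]
 [0.5391 0.1299 0.239 ]
 [0.5299 0.2593 0.239 ]]
front mid [0.5345 0.1946 0.239 ] w 0.12981062421612902 yaw 4.071143754690851 3.315059607474484 5.39889854064282 depth 0.11699929628282928
grip top pix ray [array([0.5409, 0.2263, 0.12  ]), array([0.5377, 0.2213, 0.135 ])]
cham [[ 0.6476 -0.2221  0.109 ]
 [ 0.6526 -0.3614  0.109 ]
 [ 0.4833 -0.3684  0.109 ]
 [ 0.4791 -0.2279  0.109 ]] [ 0.5657 -0.2949  0.109 ]
yaws 1.9503771705768522 2.388446028941697 1.7246849617661582 2.0416704527408456 0.16864205668334137 0.13931702662848108
handle ends [ 0.5049 -0.2527  0.151 ] [ 0.5075 -0.3414  0.151 ]
A (array([ 0.4579, -0.0539,  0.0681]), np.float64(0.002985522305031561))
B (array([ 0.4489, -0.15  ,  0.0783]), np.float64(0.0018676546890313299))
Atip (array([ 0.4613, -0.0566,  0.0663]), np.float64(0.00127024368829308))
Btip (array([ 0.4519, -0.1518,  0.0773]), np.float64(0.0027114080230400705))
base [ 0.4475 -0.1411  0.    ] [ 0.4582 -0.0484  0.    ]
```

View pics/c3.png

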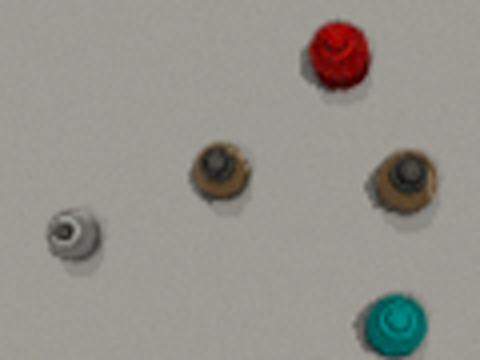

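B is the tall bottle: its tip triangulates to 78 mm against 67 mm for A. The isolator's predicted grip position agrees with what the image shows. Next I'll write a planning helper.

```bash
cat >> h.py <<'E'
np.set_printoptions(precision=3,suppress=True)
ISO=(np.array([.5844,.1983,0]),np.radians(4.2)); CH=(np.array([.5657,-.2949,0]),np.radians(2.0))
def W(fr,p): return fr[0]+Ro.from_euler('z',fr[1]).apply(np.asarray(p)/1000.)
def tool(yaw,tilt=0):
    f=np.array([np.cos(yaw),np.sin(yaw),0]);u=np.array([0,0,1.])
    z=np.sin(tilt)*f-np.cos(tilt)*u; x=np.cos(tilt)*f+np.sin(tilt)*u
    return Ro.from_matrix(np.c_[x,np.cross(z,x),z])
def plan(wps,o=None):
    """wps: (pos, Rotation or None); prints turn (first, pure) then shift, in row units"""
    o=o or get_obs(); p=np.array(o["position"]);R=Ro.from_quat(o["ee_rot"])
    for q,Q in wps:
        if Q is not None:
            print("turn",(R.inv()*Q).as_rotvec(degrees=True)/6); R=Q
        d=R.inv().apply(q-p)/.04; print("shift",d,"rows>=",int(np.ceil(np.linalg.norm(d)))); p=np.asarray(q)
def lev(s,y,p=0):  # point s mm along n, y mm left, p mm up-slope from the pivot
    n=np.array([-.643,0,.766]);k=np.array([.766,0,.643]); return W(ISO,np.array([-10,0,85])+s*n+y*np.array([0,1,0])+p*k)
E
python3 - <<'E'
from h import *
o=get_obs();R0=Ro.from_quat(o["ee_rot"])
Q=tool(ISO[1],np.radians(43))
plan([((.42,-.32,.34),None),((.40,.27,.34),None),(lev(150,78),Q),(lev(46,78),None),(lev(46,2),None),(lev(46,40),None),(lev(170,40),None)])
print(lev(150,78),lev(46,78))
E
```

```text
shift [ 8.217 -5.29  -3.48 ] rows>= 11
shift [  3.133 -14.422   0.015] rows>= 15
turn [-0.635  7.149  1.584]
shift [-1.069  0.175  3.793] rows>= 4
shift [-0.136  0.     2.597] rows>= 3
shift [0.  1.9 0. ] rows>= 2
shift [-0.   -0.95 -0.  ] rows>= 1
shift [ 0.162 -0.    -3.096] rows>= 4
[0.473 0.268 0.2  ] [0.539 0.273 0.12 ]
```

Call:
carry_out(
  commands=[
    [[0.63,-0.41,-0.27,0,0,0],[0.63,-0.41,-0.27,0,0,0],[0.63,-0.41,-0.27,0,0,0],[0.63,-0.41,-0.27,0,0,0],[0.63,-0.41,-0.27,0,0,0],[0.63,-0.41,-0.27,0,0,0],[0.63,-0.41,-0.27,0,0,0],[0.63,-0.41,-0.27,0,0,0],[0.63,-0.41,-0.27,0,0,0],[0.63,-0.41,-0.27,0,0,0],[0.63,-0.41,-0.27,0,0,0],[0.63,-0.41,-0.27,0,0,0],[0.63,-0.41,-0.27,0,0,0]],
  ],
  hand=1,
)

```text
clock: 1.23
position: [0.4193, -0.3176, 0.3421]
ee_rot: [0.992, 0.124, -0.0, 0.0]
ft_force: [0.6, -0.3, -0.9]
grip_width: 0.001
grasp_force: 0.0
```

Call:
carry_out(
  commands=[
    [[0.18,-0.85,0,0,0,0],[0.18,-0.85,0,0,0,0],[0.18,-0.85,0,0,0,0],[0.18,-0.85,0,0,0,0],[0.18,-0.85,0,0,0,0],[0.18,-0.85,0,0,0,0],[0.18,-0.85,0,0,0,0],[0.18,-0.85,0,0,0,0],[0.18,-0.85,0,0,0,0],[0.18,-0.85,0,0,0,0],[0.18,-0.85,0,0,0,0],[0.18,-0.85,0,0,0,0],[0.18,-0.85,0,0,0,0],[0.18,-0.85,0,0,0,0],[0.18,-0.85,0,0,0,0],[0.18,-0.85,0,0,0,0],[0.18,-0.85,0,0,0,0],[0,0,0,0,0,0]],
  ],
)

```text
clock: 2.73
position: [0.3933, 0.2773, 0.3413]
ee_rot: [0.992, 0.127, -0.001, -0.002]
ft_force: [0.0, 0.1, -0.2]
grip_width: 0.0
grasp_force: 0.0
```

Run:
```python
from h import *
o=get_obs();print(o["clock"],o["position"],o["joint_pos"],o["grip_width"])
Q=tool(ISO[1],np.radians(43))
plan([(lev(150,78),Q),(lev(46,78),None)])
```

```text
2.7333 [0.393 0.277 0.341] [ 0.426  0.044 -1.144  1.534  0.037  1.588 -2.034] 0.0004958869799150515
turn [-0.68   7.156  1.635]
shift [-0.98   0.369  3.921] rows>= 5
shift [-0.136  0.     2.597] rows>= 3
```

Call:
carry_out(
  commands=[
    [[0,0,0,-0.08,0.9,0.2],[0,0,0,-0.08,0.9,0.2],[0,0,0,-0.08,0.9,0.2],[0,0,0,-0.08,0.9,0.2],[0,0,0,-0.08,0.9,0.2],[0,0,0,-0.08,0.9,0.2],[0,0,0,-0.08,0.9,0.2],[0,0,0,-0.08,0.9,0.2],[-0.16,0.06,0.65,0,0,0],[-0.16,0.06,0.65,0,0,0],[-0.16,0.06,0.65,0,0,0],[-0.16,0.06,0.65,0,0,0],[-0.16,0.06,0.65,0,0,0],[-0.16,0.06,0.65,0,0,0],[0,0,0,0,0,0]],
  ],
)

```text
clock: 3.98
position: [0.4512, 0.2532, 0.1863]
ee_rot: [0.955, 0.049, 0.294, -0.003]
ft_force: [-0.0, -0.6, -0.4]
grip_width: -0.001
grasp_force: 0.0
```

Run:
```python
from h import *
o=get_obs();print(o["clock"],o["position"],o["joint_pos"])
p=camera_params("wrist");im=camera("wrist")[:,:,::-1]
s=camera("side")[:,:,::-1];P=camera_params("side")
im=im.copy()
on=lambda th,r:lev(r*np.cos(th),r*np.sin(th))
for X in (lev(0,0),on(.55,75),on(.55,41)): 
    u=proj(p,X);print(u,proj(P,X)); cv2.circle(im,tuple(int(v) for v in u),3,(0,0,255),1)
cv2.imwrite("pics/w1.png",np.hstack([cv2.resize(im,(400,300)),cv2.resize(s[180:405,50:350],(400,300))]))
plan([(lev(46,78),tool(ISO[1],np.radians(43)))])
```

```text
3.9833 [0.451 0.253 0.186] [ 0.07  -0.296 -0.837  2.198  0.261  0.704 -2.426]
[395.865 158.431] [188.963 303.245]
[355.029 175.002] [194.054 296.467]
[375.667 166.627] [191.615 299.715]
turn [0.022 1.427 0.296]
shift [ 0.409 -0.283  2.804] rows>= 3
```

View pics/w1.png

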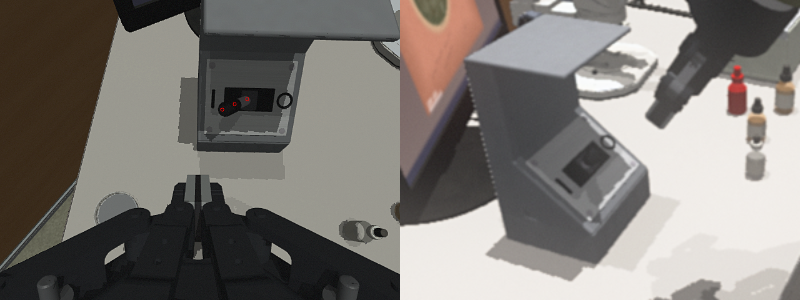

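The wrist view puts the projected pivot and tip on the toggle, at crop pixel (230,103). It leans left beside the bar, so the pose estimate holds. I'll finish the tilt and approach on the left of the grip.

Call:
carry_out(
  commands=[
    [[0.08,-0.06,0.3,0,0.36,0.08],[0.08,-0.06,0.3,0,0.36,0.08],[0.08,-0.06,0.3,0,0.36,0.08],[0.08,-0.06,0.3,0,0.36,0.08],[0,0,0,0,0,0]],
  ],
)

```text
clock: 4.5
position: [0.4859, 0.266, 0.1675]
ee_rot: [0.932, 0.034, 0.36, -0.011]
ft_force: [-0.1, -0.7, -1.3]
grip_width: 0.002
grasp_force: 0.0
```

Run:
```python
from h import *
o=get_obs();print(o["clock"],o["position"],o["joint_pos"])
plan([(lev(46,78),tool(ISO[1],np.radians(43)))])
```

```text
4.5 [0.486 0.266 0.168] [ 0.472 -0.345 -1.221  2.247  0.348  0.475 -2.588]
turn [0.04  0.127 0.011]
shift [ 0.175 -0.082  1.779] rows>= 2
```

Joint 7 is close to its limit. A half turn about the tool axis gives the same grasp with more room, so I'll do that now.

Call:
carry_out(
  commands=[
    [[0,0,0,0,0,-1],[0,0,0,0,0,-1],[0,0,0,0,0,-1],[0,0,0,0,0,-1],[0,0,0,0,0,-1],[0,0,0,0,0,-1],[0,0,0,0,0,-1],[0,0,0,0,0,-1],[0,0,0,0,0,-1],[0,0,0,0,0,-1],[0,0,0,0,0,-1],[0,0,0,0,0,-1],[0,0,0,0,0,-1],[0,0,0,0,0,-1],[0,0,0,0,0,-1]],
  ],
)

```text
clock: 5.75
position: [0.4853, 0.2676, 0.169]
ee_rot: [0.633, 0.686, 0.263, 0.246]
ft_force: [0.3, 0.6, -0.3]
grip_width: 0.001
grasp_force: 0.0
```

Call:
carry_out(
  commands=[
    [[0,0,0,0,0,-1],[0,0,0,0,0,-1],[0,0,0,0,0,-1],[0,0,0,0,0,-1],[0,0,0,0,0,-1],[0,0,0,0,0,-1],[0,0,0,0,0,-1],[0,0,0,0,0,-1],[0,0,0,0,0,-1],[0,0,0,0,0,-1],[0,0,0,0,0,-1],[0,0,0,0,0,-1],[0,0,0,0,0,-1],[0,0,0,0,0,-1],[0,0,0,0,0,-1],[0,0,0,0,0,0]],
  ],
)

```text
clock: 7.08
position: [0.4853, 0.2677, 0.1687]
ee_rot: [-0.037, 0.932, 0.012, 0.359]
ft_force: [-0.7, 0.3, -0.4]
grip_width: -0.001
grasp_force: 0.0
```

```bash
cat >> h.py <<'E'
FL=Ro.from_euler('z',180,degrees=True)
E
python3 - <<'E'
from h import *
o=get_obs();print(o["clock"],o["position"],o["joint_pos"])
plan([(lev(46,78),tool(ISO[1],np.radians(43))*FL),(lev(46,2),None),(lev(46,40),None),(lev(180,40),None)])
E
```

```text
7.0833 [0.485 0.268 0.169] [-0.137 -0.177 -0.737  2.26   0.74   0.611  0.221]
turn [-0.002 -0.141  0.061]
shift [-0.164  0.038  1.811] rows>= 2
shift [ 0.  -1.9  0. ] rows>= 2
shift [-0.    0.95 -0.  ] rows>= 1
shift [-0.175  0.    -3.346] rows>= 4
```

Much more room. Now the approach and the throw to off.

Call:
carry_out(
  commands=[
    [[-0.04,0.01,0.36,0,0,0],[-0.04,0.01,0.36,0,0,0],[-0.04,0.01,0.36,0,0,0],[-0.04,0.01,0.36,0,0,0],[0,0,0.36,0,0,0],[0,-0.2,0,0,0,0],[0,-0.2,0,0,0,0],[0,-0.2,0,0,0,0],[0,-0.2,0,0,0,0],[0,-0.2,0,0,0,0],[0,-0.2,0,0,0,0],[0,-0.2,0,0,0,0],[0,-0.2,0,0,0,0],[0,-0.2,0,0,0,0],[0,-0.1,0,0,0,0],[0,0,0,0,0,0]],
  ],
)

```text
clock: 8.42
position: [0.5433, 0.1954, 0.1179]
ee_rot: [-0.034, 0.933, 0.012, 0.359]
ft_force: [-0.6, 0.5, -0.2]
grip_width: 0.002
grasp_force: 0.0
```

Call:
carry_out(
  commands=[
    [[0,0.5,0,0,0,0],[0,0.5,0,0,0,0],[0,0,-0.8,0,0,0],[0,0,-0.8,0,0,0],[0,0,-0.8,0,0,0],[0,0,-0.8,0,0,0],[0,0,0,0,0,0]],
  ],
)

```text
clock: 9.0
position: [0.4547, 0.233, 0.2173]
ee_rot: [-0.036, 0.931, 0.015, 0.362]
ft_force: [1.2, 1.0, 1.6]
grip_width: 0.001
grasp_force: 0.0
```

Run:
```python
from h import *
o=get_obs();print(o["clock"],o["position"],o["joint_pos"])
p=camera_params("wrist");im=camera("wrist")[:,:,::-1];T=camera_params("top");t=camera("top")[:,:,::-1].copy()
for th in(.55,-.55):print("tip",th,proj(p,lev(75*np.cos(th),75*np.sin(th))),proj(T,lev(75*np.cos(th),75*np.sin(th))))
cv2.imwrite("pics/w2.png",np.hstack([cv2.resize(im,(400,300)),cv2.resize(t[150:240,140:260],(400,300))]))
```

```text
9.0 [0.455 0.233 0.217] [-0.174 -0.401 -0.63   2.298  0.421  0.648  0.545]
tip 0.55 [309.571 217.35 ] [179.361 224.305]
tip -0.55 [203.715 217.081] [217.815 220.507]
```

View pics/w2.png

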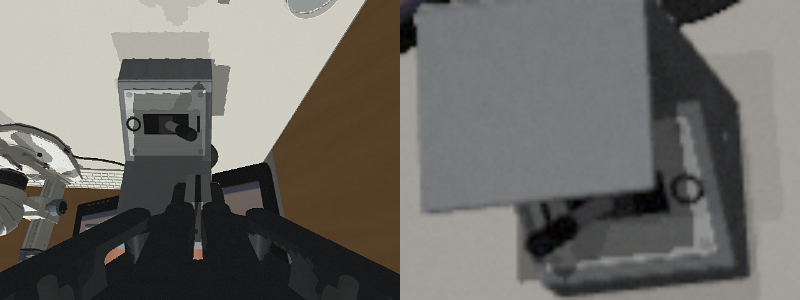

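The toggle still leans left: the grip is at wrist-crop (185,132), and the predicted on position is (193,136). The throw didn't take. I'll repeat it deeper and farther, and look before backing out.

Run:
```python
from h import *
plan([(lev(150,80),tool(ISO[1],np.radians(43))*FL),(lev(34,80),None),(lev(34,40),None)])
```

```text
turn [ 0.009 -0.123  0.02 ]
shift [-0.123  0.941  0.571] rows>= 2
shift [ 0.151 -0.     2.896] rows>= 3
shift [ 0. -1. -0.] rows>= 2
```

Call:
carry_out(
  commands=[
    [[-0.06,0.48,0.29,0,-0.06,0],[-0.06,0.48,0.29,0,-0.06,0],[0.03,0,0.58,0,0,0],[0.03,0,0.58,0,0,0],[0.03,0,0.58,0,0,0],[0.03,0,0.58,0,0,0],[0.03,0,0.58,0,0,0],[0,-0.2,0,0,0,0],[0,-0.2,0,0,0,0],[0,-0.2,0,0,0,0],[0,-0.2,0,0,0,0],[0,-0.2,0,0,0,0]],
  ],
)

```text
clock: 10.1
position: [0.5488, 0.2381, 0.1104]
ee_rot: [-0.037, 0.93, 0.015, 0.366]
ft_force: [-21.9, 14.5, 13.0]
grip_width: -0.005
grasp_force: 14.4
```

Call:
carry_out(
  commands=[
    [[0,-0.2,0,0,0,0],[0,-0.2,0,0,0,0],[0,-0.2,0,0,0,0]],
  ],
)

```text
clock: 10.35
position: [0.5477, 0.2282, 0.1133]
ee_rot: [-0.046, 0.929, 0.023, 0.368]
ft_force: [-77.5, 31.8, 52.0]
grip_width: -0.003
grasp_force: 48.4
```

Run:
```python
from h import *
o=get_obs();print(o["clock"],o["position"],o["ft_force"],o["torque"])
t=camera("top")[:,:,::-1];p=camera("wrist")[:,:,::-1]
cv2.imwrite("pics/w3.png",np.hstack([cv2.resize(p,(400,300)),cv2.resize(t[150:240,140:260],(400,300))]))
```

```text
10.35 [0.548 0.228 0.113] [-77.508  31.83   51.963] [5.801 5.317 5.935]
```

View pics/w3.png

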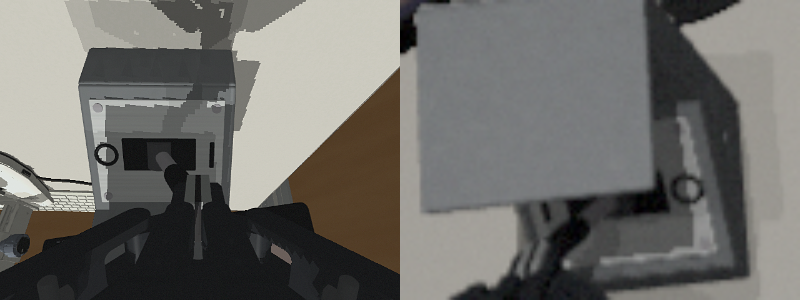

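The fingertip is beside the grip, but the force is high (about 98 N along the rod): the toggle's end wedges against the knuckles behind the shut fingertips. I'll back out and straddle the toggle with partly open fingers instead.

Call:
carry_out(
  commands=[
    [[0,0.3,-0.1,0,0,0],[0,0.4,-0.3,0,0,0],[0,0.2,-0.6,0,0,0],[0,0,-0.8,0,0,0],[0,0,-0.8,0,0,0],[0,0,-0.4,0,0,0],[0,0,0,0,0,0]],
  ],
)

```text
clock: 11.03
position: [0.4711, 0.2425, 0.1975]
ee_rot: [-0.035, 0.929, 0.013, 0.369]
ft_force: [0.3, 0.7, 1.1]
grip_width: -0.0
grasp_force: 0.0
```

Call:
carry_out(
  commands=[
    [[0,0,0,0,0,0],[0,0,0,0,0,0],[0,0,0,0,0,0]],
  ],
  hand=-0.3,
)

```text
clock: 11.28
position: [0.4715, 0.2408, 0.1915]
ee_rot: [-0.034, 0.931, 0.012, 0.364]
ft_force: [-0.1, -0.2, 0.2]
grip_width: 0.42
grasp_force: 0.0
```

Run:
```python
from h import *
o=get_obs();print(o["clock"],o["position"],o["ft_force"],o["grip_width"])
p=camera_params("wrist");im=camera("wrist")[:,:,::-1]
for th in(.55,0,-.55):print("tip",th,proj(p,lev(75*np.cos(th),75*np.sin(th))))
cv2.imwrite("pics/w4.png",im)
g=cv2.cvtColor(im,cv2.COLOR_BGR2GRAY)
Q=tool(ISO[1],np.radians(43))*FL
plan([(lev(130,34),Q),(lev(48,34),None),(lev(48,-35),None)])
```

```text
11.2833 [0.471 0.241 0.191] [-0.053 -0.186  0.189] 0.4195447127504771
tip 0.55 [300.169 234.171]
tip 0 [238.515 239.406]
tip -0.55 [183.221 233.74 ]
turn [-0.03  -0.051  0.014]
shift [-0.179 -0.415  0.393] rows>= 1
shift [0.107 0.    2.047] rows>= 3
shift [-0.    -1.725  0.   ] rows>= 2
```

View pics/w4.png

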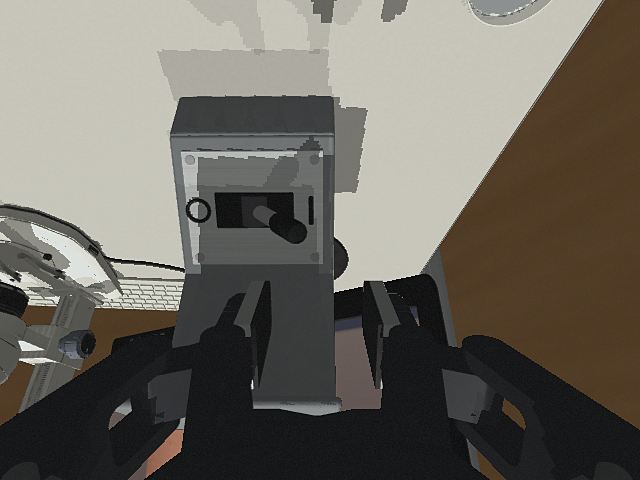

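The picture shows the gripper opening around the toggle, whose tip is at (293,232) against a predicted (300,234). Now straddle and sweep right.

Call:
carry_out(
  commands=[
    [[-0.07,-0.42,0.2,0,0,0],[0,0,0.45,0,0,0],[0,0,0.45,0,0,0],[0,0,0.45,0,0,0],[0,0,0.45,0,0,0],[0,0,0.45,0,0,0],[0,0,0,0,0,0]],
  ],
)

```text
clock: 11.92
position: [0.5413, 0.2282, 0.1185]
ee_rot: [-0.034, 0.932, 0.012, 0.362]
ft_force: [-1.0, -0.7, 0.6]
grip_width: 0.653
grasp_force: 0.0
```

Call:
carry_out(
  commands=[
    [[0,-0.2,0,0,0,0],[0,-0.2,0,0,0,0],[0,-0.2,0,0,0,0],[0,-0.2,0,0,0,0],[0,0,0,0,0,0]],
  ],
)

```text
clock: 12.33
position: [0.543, 0.1959, 0.122]
ee_rot: [-0.034, 0.931, 0.012, 0.364]
ft_force: [0.3, -0.3, -1.0]
grip_width: 0.65
grasp_force: 0.0
```

Call:
carry_out(
  commands=[
    [[0,-0.2,0,0,0,0],[0,-0.2,0,0,0,0],[0,-0.2,0,0,0,0],[0,-0.2,0,0,0,0],[0,-0.2,0,0,0,0],[0,0,0,0,0,0]],
  ],
)

```text
clock: 12.83
position: [0.546, 0.1566, 0.1224]
ee_rot: [-0.034, 0.931, 0.012, 0.364]
ft_force: [-1.0, -0.9, -0.4]
grip_width: 0.653
grasp_force: 0.0
```

```bash
cat >> h.py <<'E'
def dark(name,X,k=9):
    P=camera_params(name);im=camera(name);u,v=[int(round(a)) for a in proj(P,X)]
    return (u,v),np.round(im[max(v-k,0):v+k+1:3,max(u-k,0):u+k+1:3].mean(2)).astype(int)
E
python3 - <<'E'
from h import *
o=get_obs();print(o["clock"],o["position"],o["ft_force"],o["grip_width"],o["joint_pos"])
print((np.array(o["position"])-lev(0,0)))
for th in(.55,-.55):print(th,*dark("wrist",lev(62*np.cos(th),62*np.sin(th)),12),sep="\n")
E
```

```text
12.8333 [0.546 0.157 0.122] [-1.001 -0.912 -0.381] 0.6529324628262719 [ 0.272 -0.128 -0.801  2.346  0.852  0.311  0.341]
[-0.028 -0.041  0.037]
0.55
(473, 278)
[[13 13 19 18 12 18 20 22 27]
 [19 18 20 18 16 20 22 18 13]
 [18 15 15 19 20 15 19 15 14]
 [25 22 13 18 20 17 20 18 20]
 [22 23 13 18 17 23 18 21 19]
 [26 23 22 21 18 19 21 20 21]
 [24 28 24 22 16 20 22 26 22]
 [16 24 27 22 26 24 25 25 26]
 [15 14 24 23 24 27 24 25 28]]
-0.55
(329, 277)
[[85 86 87 92 97 98 97 97 95]
 [88 90 88 90 89 90 89 88 89]
 [89 88 89 90 88 90 89 89 88]
 [86 87 87 86 87 87 88 88 87]
 [88 87 88 87 87 86 85 85 88]
 [88 89 86 86 85 85 85 84 86]
 [88 87 89 88 86 88 87 87 89]
 [84 87 88 89 85 88 86 87 86]
 [85 85 88 86 88 87 84 85 86]]
```

```bash
cat >> h.py <<'E'
def asc(name,x0,x1,y0,y1,st):
    im=camera(name).mean(2); s=" .:-=+*#%@"[::-1]
    for y in range(y0,y1,st*2):
        print("%3d "%y+"".join(s[int(min(9,im[y:y+2*st,x:x+st].mean()/22))] for x in range(x0,x1,st)))
E
python3 - <<'E'
from h import *
P=camera_params("wrist")
for n,X in(("pivot",lev(0,0)),("on",lev(64,39)),("off",lev(64,-39)),("mid",lev(75,0)),("ring?",lev(0,-40)),("bar?",lev(0,40))):print(n,proj(P,X))
asc("wrist",230,620,130,400,4)
E
```

```text
pivot [380.724 238.991]
on [493.858 288.327]
off [312.707 287.69 ]
mid [408.836 300.185]
ring? [312.282 238.767]
bar? [449.212 239.215]
130 ...::::::************+**+***********+*******++++*+++**+++++**++++*++=.............................
138 ....::::-+=========+=========+++++++++++=++++=+++====++++++***+==+==:.............................
146 ....:::::+========++++=======+++++++=+==++++===+===+++++****#**+=+==..............................
154 .....::::+===--------===------=====-------------------=++++++++-===-..............................
162 .....:::.+==+.:--:.=-----:-====-----:=====-----:==+===++++++**+-***-..............................
170 ......::.+===.:::::+++++++++++++++++++++++++++++++++++++++++++++***...............................
178 ......::.+===.....-+++++++++++++++++++++++++++++++++++*+++++++++**+...............................
186 ......:::====:....=++++++++++++++++++++++++++++++++++++++++++++***=...............................
194 .......::====:....+++++++++++++++++++++++++++++++++++++++++++++***:...............................
202 .......::=+==:...:+++++++++++++++
[... 1837 characters left out ...]
#########################%@@@%%%%%%%%%%%%%%%%%%@@@@@@%%%%%%%%%%@@@@@@@@@@@@%######
354 @%###%%%%@################################@@@%%%%%%%%%%%%%%%%@%%%%%%@%%%%%%%%%%%%%@@@@@@@@@@%#####
362 @%%%@@@@@@################################%@@%%%%%%%%%%%%%%%%%%%%%%%%%%%%%%%%%%%%%%%%@@@@@@@@#####
370 @@@@@@@@@@#################################%@%%%%%%%%%%%%%%%%%%%%%%%%%%%%%%%%%%%%%%%%%%%@@@@@%####
378 @@@@@@@@@@##################################@%%%%%%%%%%%%%%%%##########%%%%%%%%%%%%%%%%%%%@@@@%###
386 @@@@@@@%%%##################################%%%%%%%%%%%%%%%%%#############%%%%%%%%%%%%%%%%%%@@@###
394 ###########################################%%%%%%%%%%%%%%%%%%##############%%%%%%%%%%%%%%%%%%%%%##
```

Run:
```python
from h import *
o=get_obs();P=camera_params("wrist");R=Ro.from_quat(o["ee_rot"]);p=np.array(o["position"])
for x in(-.011,.011):
  for y in(-.0277,.0277):
    for z in(-.013,-.007,0): print(x,y,z,proj(P,p+R.apply([x,y,z])))
print(R.as_matrix()); print("cam in tool",R.inv().apply(-P["R"].T@P["t"]-p))
im=camera("wrist");cv2.imwrite("pics/w5.png",im[:,:,::-1])
```

```text
-0.011 -0.0277 -0.013 [254.376 307.873]
-0.011 -0.0277 -0.007 [256.365 301.957]
-0.011 -0.0277 0 [258.532 295.515]
-0.011 0.0277 -0.013 [379.304 308.055]
-0.011 0.0277 -0.007 [377.307 302.132]
-0.011 0.0277 0 [375.132 295.683]
0.011 -0.0277 -0.013 [252.28  261.041]
0.011 -0.0277 -0.007 [254.406 256.47 ]
0.011 -0.0277 0 [256.715 251.505]
0.011 0.0277 -0.013 [381.553 261.222]
0.011 0.0277 -0.007 [379.415 256.645]
0.011 0.0277 0 [377.092 251.673]
[[-0.732 -0.074  0.678]
 [-0.056  0.997  0.048]
 [-0.679 -0.002 -0.734]]
cam in tool [ 0.068 -0.    -0.173]
```

View pics/w5.png

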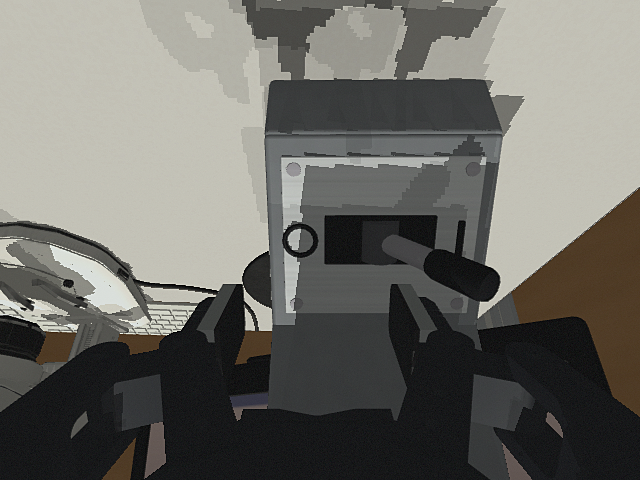

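Run:
```python
from h import *
S=camera_params("side")
p=np.array([.4512,.2532,.1863]);R=Ro.from_quat([.955,.049,.294,-.003])
for z in(0,-.01,-.02,-.03,-.04):
    print(z,[((proj(S,p+R.apply([x,0,z]))-[50,180])/.75+[400,0]).round(1) for x in(-.011,0,.011)])
```

```text
0 [array([651.1, 147.9]), array([641.8, 140.8]), array([632.6, 133.7])]
-0.01 [array([655.8, 141.8]), array([646.5, 134.6]), array([637.1, 127.4])]
-0.02 [array([660.6, 135.6]), array([651.2, 128.3]), array([641.7, 121. ])]
-0.03 [array([665.5, 129.2]), array([656. , 121.8]), array([646.5, 114.5])]
-0.04 [array([670.5, 122.7]), array([660.9, 115.3]), array([651.3, 107.8])]
```

The picture shows the toggle still on, passing in front of the fingertips. The tips sit at row 285 where the reported TCP predicts about row 255. The earlier side view agrees: the real fingertips are about 29 mm behind the reported TCP along the tool axis. That also explains the earlier misses, so I'll use that offset from here on.

Call:
carry_out(
  commands=[
    [[0,0.37,0,0,0,0],[0,0.37,0,0,0,0],[0,0.37,0,0,0,0],[0,0.37,0,0,0,0],[0,0.37,0,0,0,0],[0,0,0,0,0,0],[0,0,0.2,0,0,0],[0,0,0.2,0,0,0],[0,0,0.2,0,0,0],[0,0,0.2,0,0,0],[0,0,0,0,0,0]],
  ],
)

```text
clock: 13.95
position: [0.5626, 0.2325, 0.0975]
ee_rot: [-0.034, 0.931, 0.012, 0.364]
ft_force: [-0.6, -0.1, -0.5]
grip_width: 0.652
grasp_force: 0.0
```

Call:
carry_out(
  commands=[
    [[0,-0.2,0,0,0,0],[0,-0.2,0,0,0,0],[0,-0.2,0,0,0,0],[0,-0.2,0,0,0,0]],
  ],
)

```text
clock: 14.28
position: [0.5648, 0.2016, 0.0998]
ee_rot: [-0.035, 0.93, 0.013, 0.365]
ft_force: [-2.1, 3.2, 1.7]
grip_width: 0.647
grasp_force: 1.9
```

Call:
carry_out(
  commands=[
    [[0,-0.2,0,0,0,0],[0,-0.2,0,0,0,0],[0,-0.2,0,0,0,0],[0,-0.2,0,0,0,0],[0,-0.2,0,0,0,0],[0,0,0,0,0,0]],
  ],
)

```text
clock: 14.78
position: [0.5678, 0.1583, 0.0986]
ee_rot: [-0.033, 0.931, 0.011, 0.364]
ft_force: [-0.5, -0.5, -0.5]
grip_width: 0.649
grasp_force: 0.0
```

Run:
```python
from h import *
o=get_obs();print(o["clock"],o["position"],o["ft_force"],Ro.from_euler('z',-ISO[1]).apply(o["position"]-lev(0,0)))
P=camera_params("wrist")
for n,X in(("pivot",lev(0,0)),("on",lev(64,39)),("off",lev(64,-39))):print(n,proj(P,X))
asc("wrist",200,560,170,350,4)
```

```text
14.7833 [0.568 0.158 0.099] [-0.531 -0.49  -0.475] [-0.009 -0.039  0.014]
pivot [393.625 257.877]
on [537.393 326.499]
off [315.379 325.557]
170  . ...... .....+****-:---.:===----:=++++++++++-:=+++++++=::::====-----:::-++==-+***:......
178 .... ..... ....+***+.::::.-+++++++++++++++++++++==+++++++++++++++++++++++++++++**** ......
186 .... ...... ...=*+*=......-++++++++++++++++++++++++++++++++++++++++++++++++++++***=.......
194 .. .. .........-+===..... =++++++++++++++++++++=+++++++++++++++++++++++++++++++***:.......
202 ...... ..... ..-====.    .+==+++++++++++++++++++++++++++++++++++++++++++++++++**** .......
210 ...............-+===.    :====++++++++++++++=+=========+++++++++++++++++++++++***= .... ..
218 ...............:+===:....=++++++++++++++++++++++++++++++++++++++++++++++++++++***:........
226 ...............:+===:....:++++++*################################++++++++++++**** ........
234 ............... +===:.:-==*+++++#@@@@@@@@@@%%%%%%%%%%%@@@@@@@@@@@*+++++##*+++***= ........
242 ............... +===-+%#+*#%#*++#@@@@@@@@@@%%%%%%%%%%%@@@@@@@@@@%++++++@@++++***:.........
250 .....
[... 525 characters left out ...]
**++++++++++++++++++***:.....-+####
298 *%%#**#%@@%#%%%%#+=== ..:++++++++*%@@@@@@@@@@@*#%%@%***%%%#++++++++++++++++*** ..:+#######
306 %%#**#%@@@@:-*%%%+===   =++++++*%@@@@@@@@@@@@*+%%%%@%***#%%%*+++++++++++++***=:=**########
314 %#**#%@@@@@*: .-=+===.  ++++++*%%%%%%%@@@@@%*++%%%%%@%***#%%%*++++++++++++********########
322 ***#%@@@@@@-+= . +===..-**++++#%%%%%%%%%@@%*+++%%%%%%@%***#%%%#+++++****++*********#######
330 %#*#%@@@@@@..*:. ====..=**++++*%%%%%%###%%*++++%%%%%@%%**%%%%%%%%##*****+**********#######
338 %%#%%@@@@@#==+*==+===-:-*******#%%%%%%##%******#@%%%@%%#%%%%%%%%%%%%#********##%##########
346 %%%%%%@@@%#######*======########################%%%%@%%%%%%%%%%%%%%%%%####**%%%%%%%%%%%@@@
```

The toggle is now off: the grip lies at (330–350, 290–325), next to the ring. Next, back out and go to the gate.

```bash
cat >> h.py <<'E'
D=np.array([0,0,-.029])  # reported tcp minus real tip, tool down
E
python3 - <<'E'
from h import *
o=get_obs();R=Ro.from_quat(o["ee_rot"])
h=W(CH,[-60,0,0])
a=np.array(o["position"])+R.apply([0,0,-.15])
Q=tool(CH[1]+np.pi/2)
plan([(a,None),((.44,.1,.3),tool(np.radians(184))),(h+[0,0,.26]+D,Q),(h+[0,0,.125]+D,None)])
print(a,o["joint_pos"])
E
```

```text
shift [-0.    0.   -3.75] rows>= 4
turn [-0.033  7.126  0.018]
shift [ 0.745 -1.262 -2.278] rows>= 3
turn [ 0.     0.    15.333]
shift [-9.976  1.296  1.725] rows>= 11
shift [0.    0.    3.375] rows>= 4
[0.466 0.152 0.209] [ 0.334  0.006 -0.869  2.318  1.192  0.34   0.051]
```

Call:
carry_out(
  commands=[
    [[0,0,-0.75,0,0,0],[0,0,-0.75,0,0,0],[0,0,-0.75,0,0,0],[0,0,-0.75,0,0,0],[0,0,-0.75,0,0,0],[0,0,0,0,0.9,0],[0,0,0,0,0.9,0],[0,0,0,0,0.9,0],[0,0,0,0,0.9,0],[0,0,0,0,0.9,0],[0,0,0,0,0.9,0],[0,0,0,0,0.9,0],[0,0,0,0,0.83,0],[0.2,-0.3,-0.6,0,0,0],[0.2,-0.3,-0.6,0,0,0],[0.2,-0.3,-0.6,0,0,0],[0.15,-0.3,-0.5,0,0,0],[0,0,0,0,0,0]],
  ],
)

```text
clock: 16.33
position: [0.4684, 0.1018, 0.2751]
ee_rot: [-0.032, 0.999, -0.008, -0.0]
ft_force: [0.3, -0.7, 0.8]
grip_width: 0.65
grasp_force: 0.0
```

Call:
carry_out(
  commands=[
    [[0,0,0,0,0,0.96],[0,0,0,0,0,0.96],[0,0,0,0,0,0.96],[0,0,0,0,0,0.96],[0,0,0,0,0,0.96],[0,0,0,0,0,0.96],[0,0,0,0,0,0.96],[0,0,0,0,0,0.96],[0,0,0,0,0,0.96],[0,0,0,0,0,0.96],[0,0,0,0,0,0.96],[0,0,0,0,0,0.96],[0,0,0,0,0,0.96],[0,0,0,0,0,0.96],[0,0,0,0,0,0.96],[0,0,0,0,0,0.96],[0,0,0,0,0,0]],
  ],
)

```text
clock: 17.75
position: [0.4671, 0.1039, 0.2705]
ee_rot: [0.699, 0.716, -0.008, 0.003]
ft_force: [-0.4, 0.6, 0.1]
grip_width: 0.649
grasp_force: 0.0
```

Run:
```python
from h import *
o=get_obs();print(o["clock"],o["position"],o["joint_pos"])
h=W(CH,[-60,0,0])
plan([(h+[0,0,.26]+D,tool(CH[1]+np.pi/2))])
```

```text
17.75 [0.467 0.104 0.27 ] [ 0.012  0.003 -0.335  1.697  0.014  1.452 -0.3  ]
turn [-0.063  0.148 -0.103]
shift [-10.049   0.616   0.987] rows>= 11
```

Call:
carry_out(
  commands=[
    [[-0.84,0.05,0.08,0,0.01,0],[-0.84,0.05,0.08,0,0.01,0],[-0.84,0.05,0.08,0,0.01,0],[-0.84,0.05,0.08,0,0.01,0],[-0.84,0.05,0.08,0,0.01,0],[-0.84,0.05,0.08,0,0.01,0],[-0.84,0.05,0.08,0,0.01,0],[-0.84,0.05,0.08,0,0.01,0],[-0.84,0.05,0.08,0,0.01,0],[-0.84,0.05,0.08,0,0.01,0],[-0.84,0.05,0.08,0,0.01,0],[-0.84,0.05,0.08,0,0.01,0],[0,0,0,0,0,0]],
  ],
)

```text
clock: 18.83
position: [0.5004, -0.306, 0.2345]
ee_rot: [0.698, 0.716, -0.005, -0.001]
ft_force: [-0.6, -0.5, -0.9]
grip_width: 0.648
grasp_force: 0.0
```

Run:
```python
from h import *
o=get_obs();print(o["clock"],o["position"],o["joint_pos"])
h=W(CH,[-60,0,0])
P=camera_params("wrist");im=camera("wrist");cv2.imwrite("pics/w6.png",im[:,:,::-1])
for y in(-45,0,45):print("handle pred",proj(P,W(CH,[-60,y,151])))
for c in((-85,-73),(-85,73),(85,73),(85,-73)):print("rail",proj(P,W(CH,[*c,109])))
g=im.mean(2);hsv=(g<60).astype('uint8')
u,v=[int(a) for a in proj(P,W(CH,[-60,0,151]))]
n,l,st,ce=cv2.connectedComponentsWithStats(hsv)
for i in range(1,n):
    if st[i,4]>400:print(st[i],ce[i])
plan([(h+[0,0,.26]+D,tool(CH[1]+np.pi/2))])
```

```text
18.8333 [ 0.5   -0.306  0.234] [ 0.423  0.233  0.051  1.517 -0.004  1.397  0.498]
handle pred [326.713 276.636]
handle pred [326.505 213.4  ]
handle pred [326.278 143.951]
rail [295.298 289.216]
rail [290.253 100.872]
rail [529.21   98.224]
rail [504.632 287.941]
[     0      0    640    480 107973] [306.02  354.012]
[ 153    0   53   32 1155] [182.881  12.759]
[249   0  28  23 522] [262.224   9.734]
[ 555    0   50  127 1086] [564.692  60.215]
[ 57  97  24 139 470] [ 68.579 165.398]
[282 123  15  45 477] [289.579 144.646]
[ 317  147   22  131 2695] [327.499 210.029]
turn [-0.077  0.027 -0.079]
shift [0.135 0.117 0.097] rows>= 1
```

The handle blob is at (327,210) against a predicted (326,213). Now descend and grip.

Call:
carry_out(
  commands=[
    [[0.13,0.11,0.4,-0.08,0,-0.08],[0,0,0.5,0,0,0],[0,0,0.5,0,0,0],[0,0,0.5,0,0,0],[0,0,0.5,0,0,0],[0,0,0.4,0,0,0],[0,0,0.35,0,0,0],[0,0,0.3,0,0,0],[0,0,0,0,0,0],[0,0,0,0,0,0]],
  ],
)

```text
clock: 19.72
position: [0.5072, -0.2934, 0.0982]
ee_rot: [0.693, 0.721, 0.0, 0.002]
ft_force: [-0.1, 0.6, 0.3]
grip_width: 0.648
grasp_force: 0.0
```

Call:
carry_out(
  commands=[
    [[0,0,0,0,0,0],[0,0,0,0,0,0],[0,0,0,0,0,0],[0,0,0,0,0,0],[0,0,0,0,0,0]],
  ],
  hand=1,
  force=50,
)

```text
clock: 20.13
position: [0.507, -0.2943, 0.0995]
ee_rot: [0.694, 0.72, 0.0, 0.002]
ft_force: [-4.1, 1.5, 5.4]
grip_width: 0.152
grasp_force: 49.4
```

Run:
```python
from h import *
o=get_obs();print(o["clock"],o["position"],o["ft_force"],o["grip_width"]*85,o["grasp_force"])
print("local",Ro.from_euler('z',-CH[1]).apply(o["position"]-CH[0]))
plan([(o["position"]+Ro.from_euler('z',CH[1]).apply([-.09,0,0]),None)])
```

```text
20.1333 [ 0.507 -0.294  0.1  ] [-4.144  1.459  5.398] 12.94483470296056 49.41854238510132
local [-0.059  0.003  0.1  ]
shift [ 0.004 -2.25  -0.007] rows>= 3
```

Call:
carry_out(
  commands=[
    [[0,-0.22,0,0,0,0],[0,-0.22,0,0,0,0],[0,-0.22,0,0,0,0],[0,-0.22,0,0,0,0],[0,-0.22,0,0,0,0],[0,-0.22,0,0,0,0],[0,-0.22,0,0,0,0],[0,-0.22,0,0,0,0],[0,-0.22,0,0,0,0],[0,-0.22,0,0,0,0],[0,0,0,0,0,0],[0,0,0,0,0,0]],
  ],
)

```text
clock: 21.13
position: [0.4195, -0.2973, 0.0994]
ee_rot: [0.694, 0.72, 0.0, 0.003]
ft_force: [-4.4, 3.5, 10.4]
grip_width: 0.152
grasp_force: 51.8
```

Run:
```python
from h import *
o=get_obs();print(o["clock"],o["position"],o["ft_force"],o["grip_width"]*85,o["grasp_force"],o["joint_pos"])
print("local",Ro.from_euler('z',-CH[1]).apply(o["position"]-CH[0]))
T=camera_params("top")
for n,X in(("edge90",W(CH,[-11,0,106])),("far wall",W(CH,[71,0,100])),("div rear",W(CH,[-3,0,100])),("div front",W(CH,[-19,0,100]))):print(n,proj(T,X))
g=camera("top").mean(2);u=int(proj(T,W(CH,[10,20,106]))[0]);print(u,g[160:250,u-2:u+3].mean(1).round().astype(int))
```

```text
21.1333 [ 0.42  -0.297  0.099] [-4.391  3.454 10.355] 12.888981230708232 51.80586576461792 [ 0.479  0.169  0.053  1.886 -0.01   1.082  0.573]
local [-0.146  0.003  0.099]
edge90 [442.498 208.627]
far wall [438.551 170.402]
div rear [441.702 205.453]
div front [442.394 213.147]
431 [155 155 154 155 154 168 175 176 175 175 131  74  68  69  70  70  70  69
  70  70  68  82 153 172 172 172 172 172 172 175 176 176 176 176 177 176
 176 175 176 176 175 176 176 176 176 161 157 171 176 176 176 176 176 176
 176 176 177 176 176 176 176 175 175 175 176 177 176 176 176 176 176 176
 176 176 176 176 177 176 176 175 176 176 176 152 132 131 133 131 130 136]
```

Call:
carry_out(
  commands=[
    [[0,-0.05,0,0,0,0],[0,-0.02,0,0,0,0],[0,0,0,0,0,0]],
  ],
)

```text
clock: 21.43
position: [0.4184, -0.2974, 0.0995]
ee_rot: [0.694, 0.72, 0.001, 0.004]
ft_force: [4.4, 1.5, 5.3]
grip_width: 0.149
grasp_force: 51.1
```

Call:
carry_out(
  commands=[
    [[0,0,0,0,0,0],[0,0,0,0,0,0],[0,0,0,0,0,0],[0,0,0,0,0,0],[0,0,-0.4,0,0,0],[0,0,-0.7,0,0,0],[0,0,-0.8,0,0,0],[0,0,-0.8,0,0,0],[0,0,-0.8,0,0,0],[0,0,0,0,0,0]],
  ],
  hand=-0.3,
)

```text
clock: 22.27
position: [0.4181, -0.2985, 0.2446]
ee_rot: [0.694, 0.72, 0.001, 0.006]
ft_force: [0.5, -0.4, 0.3]
grip_width: 0.651
grasp_force: 0.0
```

Run:
```python
from h import *
o=get_obs();print(o["clock"],o["position"],o["ft_force"],o["joint_pos"])
T=camera_params("top");S=camera_params("side");im=camera("top");sd=camera("side")
# gate handle in top
g=im.mean(2)
def blob(im,x0,x1,y0,y1,f):
    m=f(im[y0:y1,x0:x1].astype(int)).astype('uint8');n,l,st,ce=cv2.connectedComponentsWithStats(m)
    return [(st[i],ce[i]+[x0,y0]) for i in range(1,n) if st[i,4]>12]
print("caps B top",blob(im,355,390,250,280,lambda a:a.sum(2)<200))
print("B side",blob(sd,325,352,225,270,lambda a:a.sum(2)<200))
u=int(proj(T,W(CH,[10,20,106]))[0]);print(g[195:216,u-2:u+3].mean(1).round().astype(int))
B=[onz(T,(372.75,263),.084),onz(T,(371.5,264.5),.069)];print(B)
P=camera_params("wrist");print("handle wrist pred",proj(P,W(CH,[-150,0,151])))
```

```text
22.2667 [ 0.418 -0.299  0.245] [ 0.545 -0.399  0.263] [ 0.474  0.053  0.059  1.7   -0.003  1.376  0.57 ]
caps B top [(array([  9,   8,  13,  15, 106], dtype=int32), array([370.538, 265.16 ]))]
B side []
[174 174 175 174 175 175 175 175 175 175 160 168 170 172 174 174 176 175
 175 175 175]
[array([ 0.45 , -0.153,  0.084]), array([ 0.449, -0.15 ,  0.069])]
handle wrist pred [315.279 228.371]
```

Run:
```python
from h import *
plan([((.4495,-.1515,.13),tool(CH[1]+np.pi))])
```

```text
turn [  0.009   0.067 -14.983]
shift [-0.953  3.618  2.728] rows>= 5
```

Call:
carry_out(
  commands=[
    [[0,0,0,0,0,-1],[0,0,0,0,0,-1],[0,0,0,0,0,-1],[0,0,0,0,0,-1],[0,0,0,0,0,-1],[0,0,0,0,0,-1],[0,0,0,0,0,-1],[0,0,0,0,0,-1],[0,0,0,0,0,-1],[0,0,0,0,0,-1],[0,0,0,0,0,-1],[0,0,0,0,0,-1],[0,0,0,0,0,-1],[0,0,0,0,0,-1],[0,0,0,0,0,-1],[0,0,0,0,0,0]],
  ],
)

```text
clock: 23.7
position: [0.4153, -0.2967, 0.2365]
ee_rot: [-0.021, 1.0, -0.001, 0.0]
ft_force: [0.4, 0.7, -0.9]
grip_width: 0.644
grasp_force: 0.0
```

Run:
```python
from h import *
o=get_obs();print(o["clock"],o["joint_pos"])
plan([((.4495,-.1515,.13),tool(CH[1]+np.pi))])
```

```text
23.7 [ 0.515  0.06   0.016  1.708 -0.     1.372  2.144]
turn [-0.012  0.008  0.065]
shift [-0.981  3.598  2.662] rows>= 5
```

Call:
carry_out(
  commands=[
    [[-0.2,0.72,0.3,0,0,0],[-0.2,0.72,0.4,0,0,0],[-0.2,0.72,0.6,0,0,0],[-0.2,0.72,0.6,0,0,0],[-0.2,0.72,0.6,0,0,0],[0,0,0,0,0,0],[0,0,0,0,0,0]],
  ],
)

```text
clock: 24.28
position: [0.4499, -0.1501, 0.1359]
ee_rot: [-0.019, 1.0, -0.001, -0.0]
ft_force: [0.2, -0.8, 1.7]
grip_width: 0.652
grasp_force: 0.0
```

Run:
```python
from h import *
o=get_obs();print(o["clock"],o["position"],o["joint_pos"])
P=camera_params("wrist");im=camera("wrist");cv2.imwrite("pics/w7.png",im[:,:,::-1])
for z in(.069,.084):print(z,proj(P,[.4495,-.1515,z]))
R=Ro.from_quat(o["ee_rot"])
for z in(0,-.029,-.04):print("tip",z,[proj(P,o["position"]+R.apply([x,s*.0277,z])) for x in(.011,) for s in(-1,1)])
asc("wrist",180,460,130,400,4)
plan([((.4495,-.1515,.03),tool(CH[1]+np.pi))])
```

```text
24.2833 [ 0.45  -0.15   0.136] [ 0.357  0.059 -0.136  1.926  0.01   1.158  1.824]
0.069 [315.113 234.443]
0.084 [314.966 241.333]
tip 0 [array([256.929, 251.934]), array([377.611, 252.019])]
tip -0.029 [array([246.013, 275.482]), array([388.647, 275.592])]
tip -0.04 [array([240.757, 286.82 ]), array([393.962, 286.944])]
130 =====-----========================+*#####**==*************************
138 *+***++++++============================++===**************************
146 **********+================================+**************************
154 ###********===============================+***************************
162 ####******+-==============================****************************
170 ####******+--====--======================*****************************
178 ####******+-----------==--=============++*****************************
186 ####*******=-----------------========*********************************
194 ####*******+----------------===+**####********************************
202 #####******+------------****++#########*******************************
210 #####******+------------
[... 1134 characters left out ...]
--------+##%%%%%+--#@@@@@@@##%@@@@@%%
338 %%@@@@@%%@@@@@@%*-------------------------=*%####---=@@@@@@@%%@@@@@@@@
346 @@@@@@@@@@@@@@%**---------------------------=*#*+----*@@@@@@@@@@@@@@@@
354 @@@@@@@@@@@@@@***-------------------------------------%@@@@@@@@@@@@@@@
362 @@@@@@@@@@@@@#***-------------------------------------=@@@@@@@@@@@@@@@
370 @@@@@@@@@@@@%****--------------------------------------*@@@@@@@@@@@@@@
378 @@@@@@@@@@@@#****---------------------------------------%@@@@@@@@@@@@@
386 @@@@@@@@@@@%*****=--------------------------------------+@@@@@@@@@@@@@
394 @@@@@@@@@@@@#****+--------------------------------------%@@@@@@@@@@@@@
turn [-0.027  0.026 -0.006]
shift [0.031 0.031 2.696] rows>= 3
```

The cap is centred at about (316,231) against a predicted (315,234), so it's within 2 mm. Descend and grip the skirt gently.

Call:
carry_out(
  commands=[
    [[0.05,0.02,0.4,0,0,0],[0,0,0.5,0,0,0],[0,0,0.5,0,0,0],[0,0,0.4,0,0,0],[0,0,0.4,0,0,0],[0,0,0.3,0,0,0],[0,0,0.2,0,0,0],[0,0,0,0,0,0],[0,0,0,0,0,0]],
  ],
)

```text
clock: 25.13
position: [0.4495, -0.1522, 0.0304]
ee_rot: [-0.018, 1.0, -0.001, 0.002]
ft_force: [0.2, -0.4, 0.5]
grip_width: 0.647
grasp_force: 0.0
```

Call:
carry_out(
  commands=[
    [[0,0,0,0,0,0],[0,0,0,0,0,0],[0,0,0,0,0,0],[0,0,0,0,0,0],[0,0,0,0,0,0]],
  ],
  hand=1,
  force=30,
)

```text
clock: 25.55
position: [0.4502, -0.1517, 0.0308]
ee_rot: [-0.018, 1.0, -0.002, 0.003]
ft_force: [-0.2, -0.8, 6.1]
grip_width: 0.214
grasp_force: 29.2
```

Run:
```python
from h import *
o=get_obs();print(o["clock"],o["position"],o["ft_force"],o["grip_width"]*85,o["grasp_force"])
```

```text
25.55 [ 0.45  -0.152  0.031] [-0.155 -0.834  6.06 ] 18.221259301590706 29.24786388874054
```

Call:
carry_out(
  commands=[
    [[0,0,-0.2,0,0,0],[0,0,-0.3,0,0,0],[0,0,-0.4,0,0,0],[0,0,-0.5,0,0,0],[0,0,-0.5,0,0,0],[0,0,-0.5,0,0,0],[0,0,-0.5,0,0,0],[0,0,-0.4,0,0,0],[0,0,-0.2,0,0,0],[0,0,0,0,0,0]],
  ],
)

```text
clock: 26.38
position: [0.4498, -0.1513, 0.1718]
ee_rot: [-0.018, 1.0, -0.002, 0.003]
ft_force: [0.4, 0.0, -0.6]
grip_width: 0.212
grasp_force: 29.3
```

Run:
```python
from h import *
o=get_obs();print(o["clock"],o["position"],o["ft_force"],o["grip_width"]*85,o["grasp_force"])
f=W(CH,[34,0,0])
plan([(f+[0,0,.165],tool(CH[1]+np.pi)),(f+[0,0,.0428],None)])
# bottle seen from the side, predicted base/top
S=camera_params("side");print("base/top",proj(S,o["position"]+[0,0,-.031]),proj(S,o["position"]+[0,0,.053]))
x,y=proj(S,o["position"]);asc("side",int(x)-40,int(x)+40,int(y)-50,int(y)+70,2)
```

```text
26.3833 [ 0.45  -0.151  0.172] [ 0.438  0.019 -0.577] 18.04866568736134 29.311845302581787
turn [-0.034  0.058  0.019]
shift [-3.622 -3.689  0.171] rows>= 6
shift [0.    0.    3.055] rows>= 4
base/top [341.445 203.909] [343.159 164.65 ]
139 **********++--##########################
143 ***********+..##########################
147 *************+############+. .:::=++=+**
151 ************+-+##########*=     -=+=---:
155 ***************#*#######=  -+++*####*+++
159 ***************: =###**#+:==+++++++++++=
163 *************+:  =###**#+----:-------===
167 ++++*###**##-.   +###**#=--=------------
171 ::--++**######-  +###**+       .:.:--:-=
175 --::--::---=++-  -+**+:              :**
179 -:::....::::: . ..:--:.       -==. .+***
183 ==========.     .::::::       -==:-*****
187 ========:       =+===++.          +**=*+
191 ======.         =======.          =*+=+-
195 :::--          .=======           +*+-  
199 ========-:::.. .---=--:           +*=   
203 ================+++++==-::.             
207 ==========================:             
211 ==========================:             
215 ==========================.             
219 ==========================.           :.
223 ==========================:::...        
227 =======================++++++++====---:.
231 ++====================++++++++++++++++==
235 ++==================++++++++++++++=====.
239 +*+--==========++==++++++++++++++++++=. 
243 ===-    ...::--==:--===========++++++-  
247 ++++                     ....::-=++++:  
251 ***+   ::                      :=====-  
255 ***+  :**-      :::..         .+++==++-
```

The bottle is held upright, with its base at about row 204 as predicted. Carry it over the far well.

Call:
carry_out(
  commands=[
    [[-0.2,-0.2,0,0,0,0],[-0.42,-0.43,0.02,0,0.01,0],[-0.5,-0.51,0.03,0,0.01,0],[-0.5,-0.51,0.03,0,0.01,0],[-0.5,-0.51,0.03,0,0.01,0],[-0.5,-0.51,0.03,0,0.01,0],[-0.5,-0.51,0.03,0,0.01,0],[-0.3,-0.31,0,0,0,0],[-0.2,-0.2,0,0,0,0],[0,0,0,0,0,0],[0,0,0,0,0,0]],
  ],
)

```text
clock: 27.35
position: [0.5986, -0.2935, 0.1615]
ee_rot: [-0.018, 1.0, -0.001, -0.003]
ft_force: [0.2, 0.6, -0.9]
grip_width: 0.218
grasp_force: 29.4
```

Run:
```python
from h import *
o=get_obs();print(o["clock"],o["position"],o["ft_force"],o["grip_width"]*85,o["joint_pos"])
f=W(CH,[34,0,0])
plan([(f+[0,0,.0428],tool(CH[1]+np.pi))])
P=camera_params("wrist")
for n,q in(("div rear",(-3,0,100)),("gate edge 89",(-10,0,106)),("edgeL",(-10,50,106)),("far",(71,0,100)),("L",(34,58,100)),("R",(34,-58,100))):print(n,proj(P,W(CH,q)))
asc("wrist",130,520,100,360,4)
```

```text
27.35 [ 0.599 -0.294  0.161] [ 0.227  0.579 -0.896] 18.50202122455809 [ 0.423  0.448 -0.052  1.386  0.027  1.312  1.976]
turn [-0.015 -0.053  0.015]
shift [-0.027 -0.006  2.967] rows>= 3
div rear [317.043 179.688]
gate edge 89 [317.056 168.881]
edgeL [404.309 169.073]
far [316.778 294.988]
L [410.931 239.88 ]
R [222.984 239.386]
100 :::::::::::::..**::........:....:::::::::::::::-:--:--------::::-+*++++++++*#++++++++++++++++++++*
108 :::::::::::::..*#::............::::::::::::::::-:--::--:----:::-***++++++++*#++++++++++++++++++++*
116 ::::::::::::-.:+#-:............::::::::::::::::-:--::--:---:::=***+++++++++**=+++++++++++++++++++%
124 :::::::::::::::=#-:...........:::::::::::::::::-:--::--::--::=***++++++++++#*=+++++++++++++++++==%
132 :::::::::::::::-#=:..........::::::::::::::::::::--:::-::--:=***++++++++++=#+=++++++++++++++++---+
140 :::::::::::::::-#+:.........:::::::::::::::::::::--:::-::--=***++++++++++++#+=+++++++++++++++-::--
148 ::::::::::::::::#+:.........:::::::::::::::::::::--:::-:::=***+++++++++++=+#==++++++++++++++::::::
156 ::::::::::::::..*+.:.......:::::::::::::::::
[... 1929 characters left out ...]
*::*+::::::::=@@@@####@@@%%@@@@@@@%%%@@%###%@@@%====-==+#++=----::::-----------:::
316 *##%%#########@%*-:=---------%@@@%###%@@@%@@@@@@@@@%@@@%###%@@@@*::::---+==-----::::-----------:::
324 #%############@@*-:--:----+#@@@@@@@%%%@@%+%%%%%%%%@**@@%#%@@@@@@@%*-:-----------:::------=====+++=
332 #%########%%%@@@%#+::::::+@@@@@@@@@@%%@@#-=%%%%%%%+:=@@@%@@@@@@@@@@%------=#%%%%%#********###*****
340 #####%%%@@@%%%%@@@@++**#%@@@@@@@@@@@@@@@*-:-*#%%*=::-@@@@@@@@@@@@@@@@%####%@@@@@@@@@@%%#=-=----:-=
348 ##%%@@@@@@@@@@@@@@@@@@@@@@@@@@@@@@@@@@@@=::::::::::::%@@@@@@@@@@@@@@@@@@@@@@@@@@@@@@@@@@@#+-::-+++
356 %@@@@@@@@@@@@@%%%@@@@@@@@@@@@@@@@@@@@@@@-::::::::::::*@@@@@@@@@@@@@@@@@@@@@@@@@@@@@@@@@@@@@@%***++
```

The well's walls are where predicted (rows 180–292, columns 220–410), and the gate edge is at row 171. Lower the bottle.

Call:
carry_out(
  commands=[
    [[-0.03,0,0.3,0,0,0],[0,0,0.4,0,0,0],[0,0,0.4,0,0,0],[0,0,0.4,0,0,0],[0,0,0.4,0,0,0],[0,0,0.3,0,0,0],[0,0,0.25,0,0,0],[0,0,0.2,0,0,0],[0,0,0.1,0,0,0],[0,0,0.1,0,0,0],[0,0,0,0,0,0],[0,0,0,0,0,0]],
  ],
)

```text
clock: 28.4
position: [0.6002, -0.2936, 0.05]
ee_rot: [-0.018, 1.0, -0.001, -0.001]
ft_force: [-0.6, -0.0, -0.1]
grip_width: 0.212
grasp_force: 29.4
```

Call:
carry_out(
  commands=[
    [[0,0,0.05,0,0,0],[0,0,0.05,0,0,0],[0,0,0,0,0,0]],
  ],
)

```text
clock: 28.65
position: [0.5999, -0.2935, 0.0455]
ee_rot: [-0.018, 1.0, -0.001, -0.001]
ft_force: [0.3, -0.3, 0.1]
grip_width: 0.216
grasp_force: 29.4
```

Call:
carry_out(
  commands=[
    [[0,0,0.05,0,0,0],[0,0,0.02,0,0,0],[0,0,0,0,0,0]],
  ],
)

```text
clock: 28.9
position: [0.6001, -0.2937, 0.043]
ee_rot: [-0.018, 1.0, -0.001, -0.001]
ft_force: [-1.2, -0.3, 1.3]
grip_width: 0.213
grasp_force: 29.5
```

Call:
carry_out(
  commands=[
    [[0,0,0.02,0,0,0],[0,0,0.02,0,0,0],[0,0,0,0,0,0]],
  ],
)

```text
clock: 29.15
position: [0.601, -0.294, 0.0429]
ee_rot: [-0.018, 1.0, -0.002, -0.0]
ft_force: [-1.9, 0.6, 10.5]
grip_width: 0.212
grasp_force: 30.3
```

Contact at the floor (10 N). Let go, open partly, and rise.

Call:
carry_out(
  commands=[
    [[0,0,-0.02,0,0,0],[0,0,0,0,0,0],[0,0,0,0,0,0],[0,0,0,0,0,0],[0,0,0,0,0,0]],
  ],
  hand=-0.05,
)

```text
clock: 29.57
position: [0.5998, -0.2935, 0.0417]
ee_rot: [-0.018, 1.0, -0.001, -0.002]
ft_force: [0.1, 0.2, 0.1]
grip_width: 0.527
grasp_force: 0.0
```

Call:
carry_out(
  commands=[
    [[0,0,-0.2,0,0,0],[0,0,-0.4,0,0,0],[0,0,-0.5,0,0,0],[0,0,-0.6,0,0,0],[0,0,-0.6,0,0,0],[0,0,-0.6,0,0,0],[0,0,-0.6,0,0,0],[0,0,-0.6,0,0,0],[0,0,-0.6,0,0,0],[0,0,0,0,0,0]],
  ],
)

```text
clock: 30.4
position: [0.6023, -0.2938, 0.2365]
ee_rot: [-0.018, 1.0, -0.003, 0.002]
ft_force: [0.3, 0.6, 1.4]
grip_width: 0.525
grasp_force: 0.0
```

Run:
```python
from h import *
o=get_obs();print(o["clock"],o["position"],o["grip_width"]*85,o["joint_pos"])
P=camera_params("wrist")
for z in(56,69,81,96):print("bottle",z,proj(P,W(CH,[34,0,z])))
asc("wrist",200,430,150,330,3)
plan([(W(CH,[-150,0,0])+[0,0,.23],tool(CH[1]+np.pi/2))])
```

```text
30.4 [ 0.602 -0.294  0.236] 44.599249479225726 [ 0.418  0.413 -0.049  1.278  0.024  1.444  1.978]
bottle 56 [318.516 196.934]
bottle 69 [318.482 199.704]
bottle 81 [318.449 202.445]
bottle 96 [318.404 206.151]
150 ------***#-::::::::----::------:----:-----------------+*******#***=+####+++++
156 -------:-#::::---------------------------------------+***********+=**=+*+**++
162 -------::#-::-#####*+++=::::::::::::::::::::::::::::=+++++######+++**++*+*+*+
168 -------::*+:::#####*+++=::::::::::::::--::::::::-=+++==++*#####*+++**++*+++++
174 -------::**:::#####*+++=::::::::::-:-==+++==::-=+++++==++*#####*+++#+++++*+++
180 -------::+*:::######+++=:::::::::::+########++++++++===++*#####*+++#++++++*++
186 -------::=*.::*#####+++=::::::::==*********##+++++=====++*#####*+++#+++*+++++
192 -------::=#:::*#####+++=::::::::=***#%%%%%***+++++=====++*#####++++#+++++*+++
198 -------::-#:::*#####+++=::::::::-**##@@@@%%**++++======++*#####++++#+++++*+*+
204 --------:-#-::+#####+++=::::::::=+*%%%%%%%%**++++++====++*#####+++**++*+++**+
210 --------::#-::=#####****:--:-----===*%%%%*+***************#####+++
[... 935 characters left out ...]
@@+--------------------------------------+@@%%%%*==========-
288 ###%@#+----*####@@@*--------------------------------------*@@@####*=========-
294 ###%@#*#%%#####%@@@*--------------------------------------#@@@%#####%%#+====+
300 %###@@@@@%####%@@@@#--------------------------------------#@@@@%####%@@@@##**
306 %%%%@@@@%####%@@@@@#--------------------------------------%@@@@@%####%@@@@+--
312 %@@@@%@%####%@@@@@@%--------------------------------------@@@@@@@%####%@@@@#*
318 %%@@@@%#####@@@@@@@%------------------------------------=*@@@@@@@@#####%@@@@%
324 @@@@@@%%###%@@@@@@@%-----------------------------------=**%@@@@@@@%###%%@@@@@
turn [-0.022  0.053 15.019]
shift [-0.002 -4.651  0.093] rows>= 5
```

The bottle stands upright in the well, with its cap at (318,200) against a predicted (318,201). I'll push the gate shut with closed fingers from in front of the bar.

Run:
```python
from h import *
plan([(W(CH,[-192,0,0])+[0,0,.23],tool(CH[1]+np.pi)),(W(CH,[-192,0,0])+[0,0,.099],None),(W(CH,[-82,0,0])+[0,0,.099],None)])
```

```text
turn [-0.048  0.02   0.019]
shift [ 5.701 -0.002  0.093] rows>= 6
shift [0.    0.    3.275] rows>= 4
shift [-2.75 -0.    0.  ] rows>= 3
```

Call:
carry_out(
  commands=[
    [[0.4,0,0,0,0,0],[0.75,0,0,0,0,0],[0.8,0,0,0,0,0],[0.8,0,0,0,0,0],[0.8,0,0,0,0,0],[0.8,0,0,0,0,0],[0.75,0,0,0,0,0],[0.5,0,0,0,0,0],[0,0,0,0,0,0],[0,0,0,0,0,0]],
  ],
  hand=1,
)

```text
clock: 31.28
position: [0.3758, -0.3014, 0.2306]
ee_rot: [-0.018, 1.0, -0.001, -0.001]
ft_force: [-0.6, -0.8, -0.5]
grip_width: -0.004
grasp_force: 0.0
```

Run:
```python
from h import *
o=get_obs();print(o["clock"],o["position"],o["grip_width"],Ro.from_euler('z',-CH[1]).apply(o["position"]-CH[0]))
plan([(W(CH,[-192,0,0])+[0,0,.099],tool(CH[1]+np.pi)),(W(CH,[-82,0,0])+[0,0,.099],None)])
```

```text
31.2833 [ 0.376 -0.301  0.231] -0.004166411966675569 [-0.19   0.     0.231]
turn [-0.026 -0.026  0.005]
shift [ 0.048 -0.003  3.29 ] rows>= 4
shift [-2.75 -0.    0.  ] rows>= 3
```

Call:
carry_out(
  commands=[
    [[0.12,0,0.3,0,0,0],[0,0,0.5,0,0,0],[0,0,0.6,0,0,0],[0,0,0.6,0,0,0],[0,0,0.6,0,0,0],[0,0,0.5,0,0,0],[0,0,0.2,0,0,0],[0,0,0,0,0,0],[-0.25,0,0,0,0,0],[-0.25,0,0,0,0,0],[-0.25,0,0,0,0,0],[-0.25,0,0,0,0,0],[-0.25,0,0,0,0,0]],
  ],
)

```text
clock: 32.37
position: [0.422, -0.3004, 0.0994]
ee_rot: [-0.018, 1.0, -0.002, -0.002]
ft_force: [-9.0, -0.2, 5.3]
grip_width: 0.001
grasp_force: 3.9
```

Call:
carry_out(
  commands=[
    [[-0.25,0,0,0,0,0],[-0.25,0,0,0,0,0],[-0.25,0,0,0,0,0],[-0.25,0,0,0,0,0],[-0.2,0,0,0,0,0],[-0.15,0,0,0,0,0],[0,0,0,0,0,0]],
  ],
)

```text
clock: 32.95
position: [0.4771, -0.2982, 0.0991]
ee_rot: [-0.019, 1.0, -0.002, -0.001]
ft_force: [-0.3, -0.0, -0.5]
grip_width: 0.002
grasp_force: 0.0
```

Run:
```python
from h import *
o=get_obs();print(o["clock"],o["position"],o["ft_force"],Ro.from_euler('z',-CH[1]).apply(o["position"]-CH[0]))
```

```text
32.95 [ 0.477 -0.298  0.099] [-0.342 -0.009 -0.468] [-0.089 -0.     0.099]
```

Call:
carry_out(
  commands=[
    [[-0.1,0,0,0,0,0],[-0.1,0,0,0,0,0],[0,0,0,0,0,0]],
  ],
)

```text
clock: 33.2
position: [0.484, -0.2978, 0.0987]
ee_rot: [-0.019, 1.0, -0.002, -0.001]
ft_force: [-1.4, 0.1, 0.4]
grip_width: -0.002
grasp_force: 1.0
```

Call:
carry_out(
  commands=[
    [[-0.1,0,0,0,0,0],[0,0,0,0,0,0]],
  ],
)

```text
clock: 33.37
position: [0.4876, -0.2977, 0.0986]
ee_rot: [-0.018, 1.0, -0.002, -0.001]
ft_force: [-3.1, -0.0, 2.7]
grip_width: 0.0
grasp_force: 1.5
```

Call:
carry_out(
  commands=[
    [[-0.08,0,0,0,0,0],[0,0,0,0,0,0]],
  ],
)

```text
clock: 33.53
position: [0.4888, -0.2978, 0.0983]
ee_rot: [-0.018, 1.0, -0.001, -0.003]
ft_force: [-11.8, 0.4, 8.4]
grip_width: 0.003
grasp_force: 6.0
```

Run:
```python
from h import *
o=get_obs();print(o["clock"],o["position"],o["ft_force"],Ro.from_euler('z',-CH[1]).apply(o["position"]-CH[0]))
T=camera_params("top");g=camera("top").mean(2)
print(proj(T,W(CH,[79,20,106])));u=int(proj(T,W(CH,[40,20,106]))[0]);print(g[155:215,u-2:u+3].mean(1).round().astype(int))
```

```text
33.5333 [ 0.489 -0.298  0.098] [-11.845   0.401   8.374] [-0.077 -0.     0.098]
[428.794 166.411]
[155 155 155 154 155 154 155 155 155 155 169 175 175 175 176 175 176 176
 176 176 175 175 175 176 176 176 175 175 176 176 176 176 175 176 175 175
 176 175 176 176 176 175 176 175 176 176 175 176 176 176 175 175 176 175
 176 176 175 176 175 176]
```

Call:
carry_out(
  commands=[
    [[-0.06,0,0,0,0,0],[-0.04,0,0,0,0,0],[0,0,0,0,0,0]],
  ],
)

```text
clock: 33.83
position: [0.4887, -0.2978, 0.0982]
ee_rot: [-0.017, 1.0, -0.0, -0.007]
ft_force: [-30.2, 4.7, 19.9]
grip_width: 0.001
grasp_force: 15.3
```

Run:
```python
from h import *
o=get_obs();print(o["clock"],o["position"],o["ft_force"],o["joint_pos"])
a=np.array([.452,-.3,.12])
print(Ro.from_euler('z',-CH[1]).apply(o["position"]-CH[0]))
Q=tool(ISO[1],np.radians(43))*FL
off=-29
plan([(a,None),((.43,-.25,.30),None),((.44,.15,.30),None),(lev(150,-34),Q),(lev(14,-34),None),(lev(14,39),None)])
```

```text
33.8333 [ 0.489 -0.298  0.098] [-30.16    4.705  19.92 ] [ 0.49   0.305 -0.032  1.719  0.018  1.13   2.057]
[-0.077 -0.     0.098]
shift [ 0.926 -0.024 -0.532] rows>= 2
shift [ 0.568  1.267 -4.493] rows>= 5
shift [-0.591  9.986 -0.011] rows>= 11
turn [-0.141 -7.295 -0.356]
shift [0.955 0.09  2.531] rows>= 3
shift [0.177 0.    3.396] rows>= 4
shift [-0.     1.825  0.   ] rows>= 2
```

The gate is at its stop (30 N with no motion). Back off and go to the isolator.

Call:
carry_out(
  commands=[
    [[0.3,0,0,0,0,0],[0.6,0,0,0,0,0],[0.4,0.3,-0.6,0,0,0],[0.2,0.3,-0.9,0,0,0],[0,0.3,-0.9,0,0,0],[0,0.3,-0.9,0,0,0],[0,0.3,-0.9,0,0,0],[0,0.3,-0.8,0,0,0],[0,0.8,0,0,0,0],[0,0.85,0,0,0,0],[0,0.85,0,0,0,0],[0,0.85,0,0,0,0],[0,0.85,0,0,0,0],[0,0.85,0,0,0,0],[0,0.85,0,0,0,0],[0,0.85,0,0,0,0],[0,0.85,0,0,0,0],[0,0.85,0,0,0,0],[0,0.8,0,0,0,0],[0,0,0,0,0,0]],
  ],
)

```text
clock: 35.5
position: [0.4177, 0.15, 0.2978]
ee_rot: [-0.023, 1.0, -0.0, -0.001]
ft_force: [-0.8, 0.4, -0.2]
grip_width: 0.002
grasp_force: 0.0
```

Call:
carry_out(
  commands=[
    [[0,0,0,0,-0.9,-0.04],[0,0,0,0,-0.9,-0.04],[0,0,0,0,-0.9,-0.04],[0,0,0,0,-0.9,-0.04],[0,0,0,0,-0.9,-0.04],[0,0,0,0,-0.9,-0.04],[0,0,0,0,-0.9,-0.04],[0,0,0,0,-0.9,-0.04],[0,0,0,0,0,0]],
  ],
  hand=-0.3,
)

```text
clock: 36.25
position: [0.4416, 0.1597, 0.2836]
ee_rot: [-0.032, 0.95, -0.009, 0.311]
ft_force: [-0.6, 0.4, -0.2]
grip_width: 0.652
grasp_force: 0.0
```

Run:
```python
from h import *
o=get_obs();print(o["clock"],o["position"],o["joint_pos"],o["grip_width"])
Q=tool(ISO[1],np.radians(43))*FL
plan([(lev(110,-34),Q),(lev(14,-34),None),(lev(14,39),None)])
```

```text
36.25 [0.442 0.16  0.284] [-0.352 -0.499 -0.301  2.198  0.285  0.924  0.867] 0.6520037575723467
turn [-0.394 -1.127  0.09 ]
shift [ 0.771 -0.148  3.191] rows>= 4
shift [ 0.125 -0.     2.397] rows>= 3
shift [-0.     1.825  0.   ] rows>= 2
```

Call:
carry_out(
  commands=[
    [[0.15,-0.03,0.6,0,0,0],[0.15,-0.03,0.6,0,0,0],[0.15,-0.03,0.6,-0.1,-0.3,0.02],[0.15,-0.03,0.6,-0.1,-0.3,0.02],[0.15,-0.03,0.6,-0.1,-0.3,0.02],[0,0,0,-0.1,-0.3,0.02],[0,0,0,0,0,0]],
  ],
)

```text
clock: 36.83
position: [0.4933, 0.1483, 0.1736]
ee_rot: [-0.03, 0.929, 0.012, 0.369]
ft_force: [0.6, -0.6, 0.8]
grip_width: 0.65
grasp_force: 0.0
```

Run:
```python
from h import *
o=get_obs();print(o["clock"],o["position"],o["joint_pos"],o["grip_width"])
Q=tool(ISO[1],np.radians(43))*FL
plan([(lev(80,-34),Q),(lev(14,-34),None),(lev(14,39),None)])
```

```text
36.8333 [0.493 0.148 0.174] [-0.092 -0.374 -0.484  2.414  0.467  0.435  0.666] 0.6498016139293582
turn [-0.047  0.064 -0.064]
shift [-0.138  0.229  1.063] rows>= 2
shift [0.086 0.    1.648] rows>= 2
shift [-0.     1.825  0.   ] rows>= 2
```

Call:
carry_out(
  commands=[
    [[-0.06,0.12,0.4,0,0,0],[-0.06,0.11,0.5,0,0,0],[0.03,0,0.45,0,0,0],[0.03,0,0.45,0,0,0],[0,0,0.45,0,0,0],[0,0,0.45,0,0,0],[0,0,0,0,0,0]],
  ],
)

```text
clock: 37.42
position: [0.5688, 0.1622, 0.0946]
ee_rot: [-0.031, 0.929, 0.011, 0.368]
ft_force: [-1.2, -1.0, 0.3]
grip_width: 0.651
grasp_force: 0.0
```

Run:
```python
from h import *
o=get_obs();print(o["clock"],o["position"],o["ft_force"],o["joint_pos"])
Q=tool(ISO[1],np.radians(43))*FL
plan([(lev(14,-34),Q),(lev(14,39),None)])
asc("wrist",200,560,170,350,5)
```

```text
37.4167 [0.569 0.162 0.095] [-1.17  -1.037  0.323] [ 0.214  0.018 -0.767  2.325  1.273  0.353 -0.043]
turn [-0.061  0.039 -0.047]
shift [-0.006  0.021 -0.034] rows>= 1
shift [-0.     1.825  0.   ] rows>= 2
170        ...****=-::::..-+++++++=::::::--++++++=.:::::::....---:-*++   .  
180        ...=+**=---:-++++=======++++++++======+==+++++++++++++++**-      
190         ..-+**=.::.=+++++++=++++++++++++++++++++++++++++++++++***.      
200         ..-==+- ...+++++++++===++++++++=+=++++++++++++++++++++**+       
210          .-===.   .+++++++++++==++++++=========+=+=+++==+++==+**-       
220          .:+==:...:++++++++++++++++++++++++++++++++++++++++++***:       
230           .+==-...:+++++****************###########++++++++=+**+        
240            +==-.-++**+++%@@@@@@@@%%%%%%%%%@@@@@@@@%++++*%#+++**-        
250            ====#*-=*#%*+%@@@@@@@@%%%%%%%%%@@@@@@@@%++++*@*==***:        
260           .+==**..-++#%+%@@@@@@@%#***#%%%%@@@@@@@@#++++#@+++***         
270         -*%*==+#+-+**%#+%@@@@%##*****#%%%%@@@@@@@@*++++%%+++**=        .
280     -==*%%#*===.-+###*++#@@@@%#****##%%%##%@@@@@@@+++++%#+++**:      :=*
290  :-=*#%@%%%#===...-++++#%@@@@@@%****##@%%**###****+++++++++**+    :=*###
300 %%#*#%@@%#%#===.  =+*#@@@@@@@@@@*++++*@%%%**#%%*+++++++++++**= .-*######
310 %#*#%@@@%.-++==.  #%@@@@@@@@@@%#+++++*@%%@%**#%%#++++++++++**=+***######
320 #*#%@@@@%+: ===: +%%%%%@@@@@%#+++++++*@%%%@%**#%%%*+++++++********######
330 %**%@@@@# *.===:.*%%%%%%%%%#+++++++++*@%%%%%*#%%%%%%##***+*********#####
340 %%%%@@@@#***+==-.-#%%%%%%#************#%%%%%%%%%%%%%%%%*++***#%%%%%%####
```

The toggle is off and between the fingers. Sweep left.

Call:
carry_out(
  commands=[
    [[0,0.2,0,0,0,0],[0,0.2,0,0,0,0],[0,0.2,0,0,0,0],[0,0.2,0,0,0,0],[0,0.2,0,0,0,0],[0,0.2,0,0,0,0],[0,0.2,0,0,0,0],[0,0.2,0,0,0,0],[0,0.2,0,0,0,0],[0,0,0,0,0,0],[0,0,0,0,0,0]],
  ],
)

```text
clock: 38.38
position: [0.5619, 0.2369, 0.0956]
ee_rot: [-0.032, 0.929, 0.014, 0.368]
ft_force: [-0.3, -0.1, 0.5]
grip_width: 0.648
grasp_force: 0.0
```

Call:
carry_out(
  commands=[
    [[0,0,-0.5,0,0,0],[0,0,-0.75,0,0,0],[0,0,-0.75,0,0,0],[0,0,-0.75,0,0,0],[0,0,-0.75,0,0,0],[0,0,0,0,0,0],[0,0,0,0,0,0],[0,0,0,0,0,0]],
  ],
)

```text
clock: 39.05
position: [0.4737, 0.2285, 0.1902]
ee_rot: [-0.031, 0.929, 0.011, 0.369]
ft_force: [0.2, -0.4, 0.1]
grip_width: 0.651
grasp_force: 0.0
```

Run:
```python
from h import *
o=get_obs();print(o["clock"],o["position"],o["ft_force"],o["joint_velocities"])
P=camera_params("wrist")
for n,X in(("pivot",lev(0,0)),("on",lev(64,39)),("off",lev(64,-39))):print(n,proj(P,X))
asc("wrist",110,400,150,300,4)
# other bottles, gate, top view
import cv2
a=cv2.imread("pics/top0.png")[:,:,::-1].astype(int);b=camera("top").astype(int)
d=np.abs(a-b).sum(2)
for n,(x0,x1,y0,y1) in dict(white=(275,302,265,292),A=(312,340,248,276),red=(340,370,220,248),turq=(355,385,288,314),chamber=(400,485,158,250),Bspot=(358,386,250,278)).items():print(n,(d[y0:y1,x0:x1]>60).sum())
```

```text
39.05 [0.474 0.228 0.19 ] [ 0.182 -0.418  0.099] [ 0.016  0.037 -0.007  0.005  0.003 -0.     0.001]
pivot [271.265 208.208]
on [318.825 233.662]
off [201.711 233.672]
150 ...................==-:--:-::::---:::::--:::::----=+++++=+*++=====.......
158 ...................===::::+++++++++++++++++++++++++++++++***+=====.......
166 ...................-==...:+++++++++++++++++++++++++++++++***+====-.......
174 ...................:+=:..:+++++++++++++++++++++++++++++++***+====........
182 ....................++-::=+++++++++++++++++++++++++++++++***+====........
190 ....................=+=:--****%%%%%%%%%%%%%%%%%%%%+++*#++***.............
198 ....................-++*+=###+%@@@@@%%%%%%%@@@@@@%+++#%++***.............
206 ....................:++#:-**%*%@@@@@@%%%***##%@@@%+++#%++***.............
214 .....................+++**###*#@@@@@@%%%##**%@@@@@##*#%++***.............
222 .....................=+-::+****%%%%%%#######%@@@@@@%%#*++***.............
230 .....................-+=::+********++++++*+++*#%%%%%%%+++**+.............
238 .....................-+=::***********************####**++***+............
246 =.....................++::******************************+**#%*...........
254 *#+=======--::........++-=******************************+**#%%...........
262 =**-......::--=======-=+==*#############################***#%=...........
270  :+*+---:::::::.....::+***#################################*:............
278 --=+=....:.:::::::::--*####################################+......:-=++**
286 --:.--::.:::.:.::....:#########%@%#########################*+*##@@@@@@%@%
294 -....::.::.::..:.....=##%%####%@@%##########################@@@@@@@@@@%@@
white 0
A 0
red 0
turq 0
chamber 3
Bspot 307
```

The toggle is back on. The chamber looks as it did with the gate shut, the other bottles haven't moved, and the arm is clear.

```bash
python3 -c "
from workcell import *
print(hand_in())"
```

```text
the job is handed in; nothing more can be done
None
```

I did the job in the order asked and handed it in at about 39 s: toggle off, gate pulled about 89 mm, tall bottle set upright in the far well and released, gate shut to its stop, toggle back on, and the other bottles unmoved. One early attempt at the toggle wedged the fingertips against its end at about 98 N on the wrist, under the 120 N limit; I don't know how the judge will treat that against the 40 N pressing limit.

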